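# Lay out the changeover kit in order of height

### The job

Lay out the changeover kit on the setup board: stand the bearing, the guide bush, the crimp die and the open glass vial upright in the middle of the black rubber pads, one to a pad, in order of height, so that the row rises from the flat stop at one end of the board to the tall post at the other. Never let the glass vial fall over.

Things in the scene. Friction and masses are not known exactly. Their poses are not given: they have to be found in the camera images.
- bearing_center (a point): Steel ball bearing lying flat, a ring 40 mm in diameter and 12 mm high. This point is its centre, half-way up; its own z axis points up along its axis of symmetry. It starts standing loose on the table.
- guide_bush_center (a point): Brass-coloured guide bush, 27 mm high, with a round flange 30 mm in diameter at its foot and a narrower sleeve above. This point is its centre, half-way up; its own z axis points up along its axis of symmetry. It starts standing loose on the table.
- crimp_die_center (a point): Light grey stepped crimp die, 34 mm high, up to 44 mm in diameter in its lower half and narrower above. This point is its centre, half-way up; its own z axis points up along its axis of symmetry. It starts standing loose on the table.
- open_vial_center (a point): Open glass vial without a cap, 30 mm in diameter and 67 mm high (a vial with a blue cap also stands near: that one is not part of the kit). This point is its centre, half-way up; its own z axis points up along its axis of symmetry. It starts standing loose on the table.
- pad_a: One end pad of the setup board, an aluminium slab 335 x 84 x 6 mm lying fixed on the table: a flat black rubber disc, 56 mm in diameter and 4 mm thick. Origin: centre of its underside, on the board's top; its own top is 10 mm above the table. Its x axis runs along the row; the pads are 62 mm apart in one straight row, a, b, c, d, and a and d are the end pads.
- pad_b: One inner pad of the setup board, an aluminium slab 335 x 84 x 6 mm lying fixed on the table: a flat black rubber disc, 56 mm in diameter and 4 mm thick. Origin: centre of its underside, on the board's top; its own top is 10 mm above the table. Its x axis runs along the row; the pads are 62 mm apart in one straight row, a, b, c, d, and a and d are the end pads.
- pad_c: One inner pad of the setup board, an aluminium slab 335 x 84 x 6 mm lying fixed on the table: a flat black rubber disc, 56 mm in diameter and 4 mm thick. Origin: centre of its underside, on the board's top; its own top is 10 mm above the table. Its x axis runs along the row; the pads are 62 mm apart in one straight row, a, b, c, d, and a and d are the end pads.
- pad_d: One end pad of the setup board, an aluminium slab 335 x 84 x 6 mm lying fixed on the table: a flat black rubber disc, 56 mm in diameter and 4 mm thick. Origin: centre of its underside, on the board's top; its own top is 10 mm above the table. Its x axis runs along the row; the pads are 62 mm apart in one straight row, a, b, c, d, and a and d are the end pads.
- flat_stop: Flat steel stop, a bar 22 x 64 mm and 10 mm high with two screws; it marks the low end of the row. It stands fixed on the board at one end of the row, 50 mm from the end pad's centre and in line with the pads; at which end (beside pad a or pad d) changes from start to start. Origin: centre of its underside, on the board's top, 6 mm above the table.
- tall_post: Slim upright round steel post, 60 mm high, 16 mm thick with a 21 mm head and a 26 mm foot; it marks the high end of the row. It stands fixed on the board at one end of the row, 50 mm from the end pad's centre and in line with the pads; at which end (beside pad a or pad d) changes from start to start. Origin: centre of its underside, on the board's top, 6 mm above the table.
Things that resemble listed ones, but are neither listed nor needed, are in the scene too. Of the things that look like the part that bears bearing_center, the smaller one is meant. What is shaped like the part that bears open_vial_center but orange is not meant.

How it is judged:
At the end, for the whole second after the job is handed in: Counted from the flat stop to the tall post the four pads carry the bearing, guide bush, crimp die and open vial: each upright (within 0.12 rad), its centre within 12 mm of its pad's centre, resting on the pad (height within 4 mm), released and at rest (((horizontal distance between tall_post and pad_d below 0.1 m and horizontal distance between bearing_center and pad_a below 0.012 m and horizontal distance between guide_bush_center and pad_b below 0.012 m and horizontal distance between crimp_die_center and pad_c below 0.012 m and horizontal distance between open_vial_center and pad_d below 0.012 m) or (horizontal distance between tall_post and pad_a below 0.1 m and horizontal distance between open_vial_center and pad_a below 0.012 m and horizontal distance between crimp_die_center and pad_b below 0.012 m and horizontal distance between guide_bush_center and pad_c below 0.012 m and horizontal distance between bearing_center and pad_d below 0.012 m)) and height (world z) of bearing_center between 0.012 and 0.02 m and angle between each of bearing_center, guide_bush_center, crimp_die_center, open_vial_center's own z axis and vertical below 0.12 rad and linear speed of each of bearing, guide_bush, crimp_die, open_vial below 0.02 m/s and height (world z) of guide_bush_center between 0.0195 and 0.0275 m and height (world z) of crimp_die_center between 0.023 and 0.031 m and height (world z) of open_vial_center between 0.0395 and 0.0475 m); the robot touches nothing.
It fails at once if the glass vial falls over (angle between open_vial_center's own z axis and vertical above 0.7 rad).
It also fails if it takes over 96 s, if anything falls off the work surface, if the arm or the gripper's body presses on something with over 40 N, if the wrist force passes 120 N, or if a joint passes its speed limit or range.

### The arm

A 6-joint arm with a two-finger parallel gripper is mounted at the origin on a cart in front of the work surface, level with it; the furniture and walls round the work are solid. World frame = base frame: x ahead of the robot, y to its left, z up, the work surface at z = 0. Lengths are in m, angles in rad, forces in N, time in s.
With the tool pointing down it reaches from about 0.275 to 0.975 m from the base axis. Payload 8.4 kg.
Tool frame: the origin (TCP) lies at the very end of the fingers, on their centre line; the grasp point (between the pads) lies 19 mm behind it; z points along the fingers, y is the direction in which the jaws open and shut (so a half turn about z gives the same grasp; the last joint's range is limited). The gripper opens to 92 mm and grips with 3 to 60 N. Pads are 20 mm wide; open, the fingers measure 128 mm over their backs; the gripper's body (75 mm by 189 mm) begins 69 mm behind the grasp point.
Start: joints at [-1.239, 0.353, 1.633, -0, 1.155, -0.002], TCP at [0.205, -0.591, 0.215] pointing down, gripper open.
Joint ranges: [-2.63, 2.63], [-0.92, 2.1], [0.06, 2.66], [-1.3, 4.44], [0, 2.69], [-3.02, 3.02]. Speed limits (rad/s): [2.22, 2.22, 2.79, 3.14, 3.14, 3.14].

### API

Orientations are given as [roll, pitch, yaw] about the fixed x, y, z axes, in that order (R = Rz(yaw) Ry(pitch) Rx(roll)).
In Python, from workcell import ctrl gives the robot as it stands. The module is installed in compiled form; this text tells all that it offers.
- The arm moves only by the tool servo_tool, never from a script. Its argument "rows" is a list of rows, each an object of numbers: "dx", "dy", "dz": the shift along the tool's x, y, z in m; "ax", "ay", "az": the turn, a rotation vector about the tool's x, y, z in degrees. In form: [{"dx": .., "dy": .., "dz": .., "ax": .., "ay": .., "az": ..}, ...]. A call has 1 to 20 rows; each row is the pose to reach, as a shift and turn from the pose measured when the call began, along the tool's axes at that moment; what a row does not reach only later rows make up. A row lasts 1/10 s, in which the tool goes at most 50 mm and 8.59 degrees, less where a joint would pass 70% of its speed; a pose out of reach is approached as far as the arm can. A call with a gripper value outside its range is refused whole. "jaw" is the opening, from -1 (shut) to 1 (fully open), set as the call begins (left out, the last holds). The fingers move at their own pace and stop on an object; "squeeze" is the grip in N (left out, the last holds). Time passes only in rows, so rows that repeat a pose let the fingers close. It gives the time, the measured TCP pose, the force and the opening at its end, in the units of the state.
- ctrl.state(): the state, without advancing time (a new reading comes with each control period).
- ctrl.capture(name): name is "scene" or "top" or "wrist"; returns the picture (420x560x3 uint8, red, green, blue); there is no depth.
- ctrl.camera_model(name): a dict with "K" (3x3 intrinsics, pixels), "xyz" and "attitude" of the camera in the world; the wrist camera has in their place "hand_eye" (4x4, takes a point from camera to tool coordinates, whose origin is the TCP and whose axes are the flange's). Camera axes: x right, y down, z forward; pixel columns grow to the right and rows downward; lengths in m; the calibration is good to about 2 mm. A picture is of the moment at which its call begins: read the wrist's pose just before it. camera_model takes no time and is no camera call.
- ctrl.close_job(): hands the job in, once; it reports no verdict.
The state is a dict: "time": time; "q": joint angles; "joint_velocities": joint speeds; "effort": joint torques, N m; "tool_pos": TCP position; "eef_rot": TCP orientation; "force": force on the tool from outside, world axes, zero at the start; "ft_torque": the same for the moment, N m; "finger_gap": finger opening in m.
Only numpy, scipy, OpenCV 4.12 (cv2) and the standard library are available. Lean on these libraries where they do the work, as an engineer would, in place of code of your own. Each camera call takes 0.05 s, during which the arm holds its last target.

## Working session

There is one attempt and no reset: what is moved stays moved. The work goes in short steps, Python scripts to look and compute and a tool call to move; the robot and the scene stay as the last step left them, time stands still between calls to the robot, and variables do not carry over. Pictures are saved under pics/ and viewed, and the job is handed in when it is done.

Besides the shell and the picture viewer there is one more tool, called after "Emit:" in YAML: its name, and indented under it one key for each argument. servo_tool: Moves the arm, as the interface text tells. Its arguments: {"type":"object","properties":{"rows":{"type":"array","items":{"type":"object","properties":{"dx":{"type":"number"},"dy":{"type":"number"},"dz":{"type":"number"},"ax":{"type":"number"},"ay":{"type":"number"},"az":{"type":"number"}}}},"jaw":{"type":"number"},"squeeze":{"type":"number"}},"required":["rows"]}

```bash
mkdir -p pics; python3 - <<'E'
from workcell import ctrl
import cv2
s=ctrl.state(); print(s)
for n in ["scene","top","wrist"]:
    m=ctrl.camera_model(n); print(n,m)
    im=ctrl.capture(n); cv2.imwrite(f"pics/{n}0.png",im[:,:,::-1])
E
```

```text
{'time': 0.0, 'q': array([-1.23937959e+00,  3.53674883e-01,  1.63411324e+00,  3.01269908e-05,
        1.15517184e+00, -2.43081735e-03]), 'joint_velocities': array([-0.00135706,  0.00019175,  0.00084677,  0.00173687, -0.00128314,
        0.00092984]), 'effort': array([ 3.24908106e-03, -5.93828201e+01, -3.34215939e+01,  7.00367521e-02,
        2.35505740e-02, -1.59738979e-04]), 'tool_pos': array([ 0.2046358 , -0.59004338,  0.21385593]), 'eef_rot': array([-3.14022541e+00, -3.08690516e-05,  3.33835351e-01]), 'force': array([-0.72756719,  0.73439812, -0.83588013]), 'ft_torque': array([ 0.04234354, -0.03295559,  0.00752224]), 'finger_gap': 0.09172384336178567}
scene {'K': array([[506.47609837,   0.        , 275.75777741],
       [  0.        , 506.47609837, 216.17234236],
       [  0.        ,   0.        ,   1.        ]]), 'xyz': array([ 1.13629616, -0.9012699 ,  0.82765597]), 'attitude': array([-2.15100088, -0.01946607,  0.53123084])}
top {'K': array([[380.91066986,   0.        , 287.00170275],
       [  0.        , 380.91066986, 209.29222072],
       [  0.        ,   0.        ,   1.        ]]), 'xyz': array([0.4033353 , 0.1149918 , 0.99334674]), 'attitude': array([-2.96377619, -0.02630748, -1.54292886])}
wrist {'K': array([[355.42705722,   0.        , 283.07627423],
       [  0.        , 355.42705722, 213.21260056],
       [  0.        ,   0.        ,   1.        ]]), 'hand_eye': array([[-1.06646305e-03, -9.66278558e-01, -2.57496818e-01,
         7.06482282e-02],
       [ 9.99999419e-01, -9.89965837e-04, -4.26722426e-04,
        -9.14661757e-04],
       [ 1.57419678e-04, -2.57497123e-01,  9.66279052e-01,
        -1.71278365e-01],
       [ 0.00000000e+00,  0.00000000e+00,  0.00000000e+00,
         1.00000000e+00]])}
```

View pics/scene0.png

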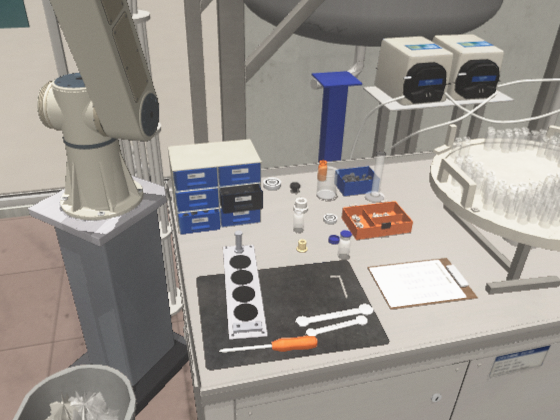

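View pics/top0.png

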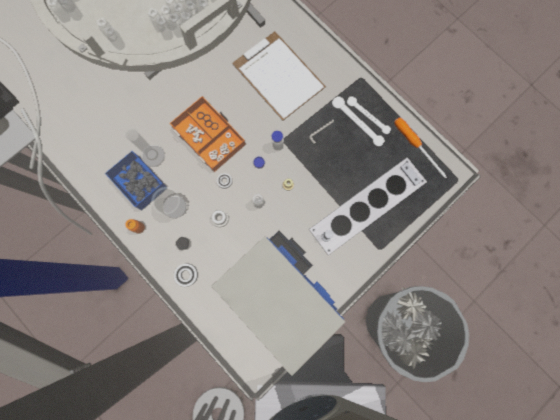

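View pics/wrist0.png

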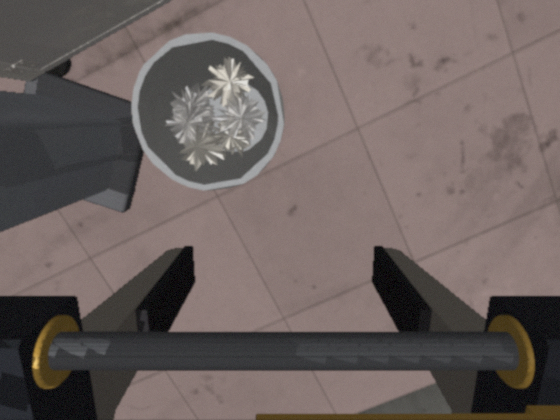

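Overview: the board is at top (368,205), with the post end at (325,236) and the stop end at (412,170). Next I'll enlarge the part area.

```bash
cat > h.py <<'E'
import numpy as np, cv2
from scipy.spatial.transform import Rotation as R
from workcell import ctrl
def rot(rpy): return R.from_euler('xyz',rpy).as_matrix()
def cam(n,st=None):
    m=ctrl.camera_model(n); K=m['K']
    if n=='wrist':
        st=st or ctrl.state(); T=np.eye(4);T[:3,:3]=rot(st['eef_rot']);T[:3,3]=st['tool_pos']
        T=T@m['hand_eye']; return K,T[:3,:3],T[:3,3]
    return K,rot(m['attitude']),np.array(m['xyz'])
def ray(c,uv,z):
    K,Rm,t=c; d=Rm@np.linalg.solve(K,[uv[0],uv[1],1.]); return t+d*(z-t[2])/d[2]
def proj(c,p):
    K,Rm,t=c; q=K@(Rm.T@(np.array(p)-t)); return q[:2]/q[2]
def tri(c1,u1,c2,u2):
    A=[];b=[];D=[]
    for c,u in((c1,u1),(c2,u2)):
        d=c[1]@np.linalg.solve(c[0],[u[0],u[1],1.]);d/=np.linalg.norm(d)
        P=np.eye(3)-np.outer(d,d);A.append(P);b.append(P@c[2])
    x=np.linalg.lstsq(np.vstack(A),np.hstack(b),rcond=None)[0]; return x,np.linalg.norm(np.vstack(A)@x-np.hstack(b))
def crop(im,x0,y0,x1,y1,k,name):
    c=cv2.resize(im[y0:y1,x0:x1],None,fx=k,fy=k,interpolation=cv2.INTER_CUBIC); cv2.imwrite(name,c)
E
python3 - <<'E'
from h import *
s=cv2.imread('pics/scene0.png');t=cv2.imread('pics/top0.png')
crop(s,250,150,420,270,4.5,'pics/scene0c.png')
crop(t,100,110,310,290,3.3,'pics/top0c.png')
cs,ct=cam('scene'),cam('top')
print('stop',ray(ct,(412,170),.016),ray(cs,(247,326),.016)); print('post',ray(ct,(325,236),.066),ray(cs,(239,235),.066))
E
```

```text
stop [ 0.69760363 -0.23790555  0.016     ] [ 0.69167987 -0.23793004  0.016     ]
post [5.07242516e-01 3.09964606e-04 6.60000000e-02] [ 0.52469324 -0.0190759   0.066     ]
```

View pics/scene0c.png

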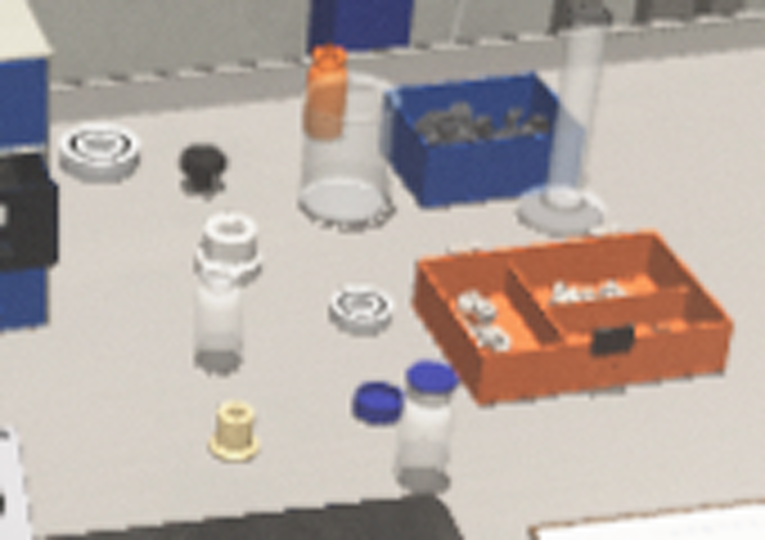

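View pics/top0c.png

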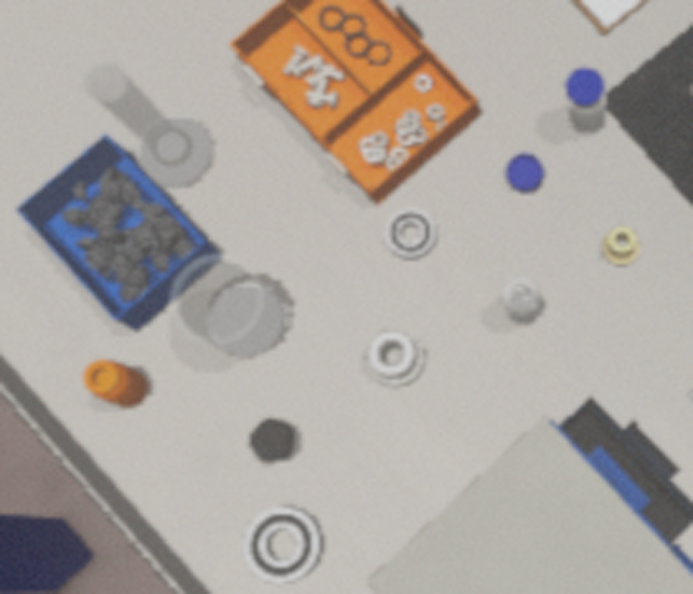

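Candidates (top image):
- **Bearing:** small ring (224,181) and larger ring (186,274). I choose the small one.
- **Vial:** open clear vial (258,201), capped blue (277,140), orange (134,226) and loose cap (259,162). I choose (258,201).
- **Bush:** yellow part (288,184).
- **Die:** grey stepped part (219,218), with the dark knob (183,243) not meant.

The crop agrees with these choices.

```bash
python3 - <<'E'
from h import *
s=cv2.imread('pics/scene0.png');t=cv2.imread('pics/top0.png')
cs,ct=cam('scene'),cam('top')
def ell(im,x0,y0,x1,y1,amin,amax,th=45):
    g=im[y0:y1,x0:x1].max(2); m=(g<th).astype(np.uint8); out=[]
    cn,_=cv2.findContours(m,cv2.RETR_LIST,cv2.CHAIN_APPROX_NONE)
    for c in cn:
        a=cv2.contourArea(c)
        if amin<a<amax and len(c)>=5:
            e=cv2.fitEllipse(c); out.append((e[0][0]+x0,e[0][1]+y0,e[1]))
    return out
for nm,im,c,b in(('top',t,ct,(300,150,435,255)),('scene',s,cs,(215,225,275,340))):
    for e in sorted(ell(im,*b,120,700,th=50)): print(nm,np.round(e[:2],1),np.round(e[2],1),ray(c,e[:2],.010).round(4))
P={'bearing':((224.2,180.8),(330.6,217),.012),'bush':((288.3,183.5),(302.5,241),.027),'die':((219,217.5),(301,200),.034),'vial':((258.5,201),None,.067),
'bigbearing':((186,274),(272,182.5),.012)}
for k,(a,b,z) in P.items():
    print(k,ray(ct,a,z).round(4), ray(cs,b,z).round(4) if b else '')
crop(t,225,160,300,225,8,'pics/t1.png'); crop(s,280,185,350,260,8,'pics/s1.png')
E
```

```text
bearing [0.6515 0.2621 0.012 ] [0.6584 0.2619 0.012 ]
bush [0.6462 0.0929 0.027 ] [0.6534 0.0933 0.027 ]
die [0.5497 0.2665 0.034 ] [0.5555 0.2678 0.034 ]
vial [0.589  0.1664 0.067 ] 
bigbearing [0.4063 0.3443 0.012 ] [0.4073 0.3465 0.012 ]
```

View pics/t1.png

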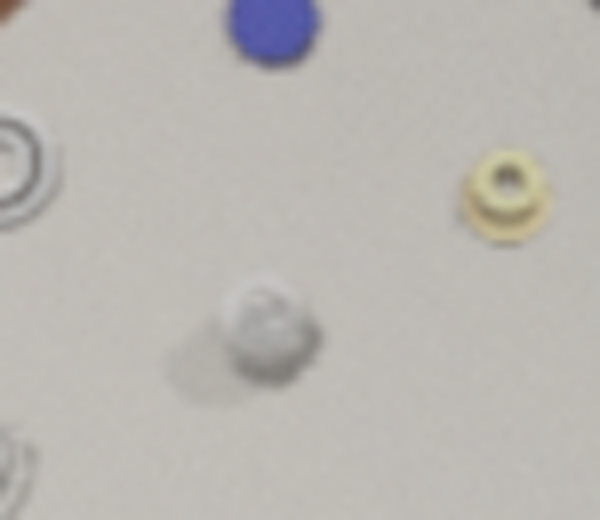

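View pics/s1.png

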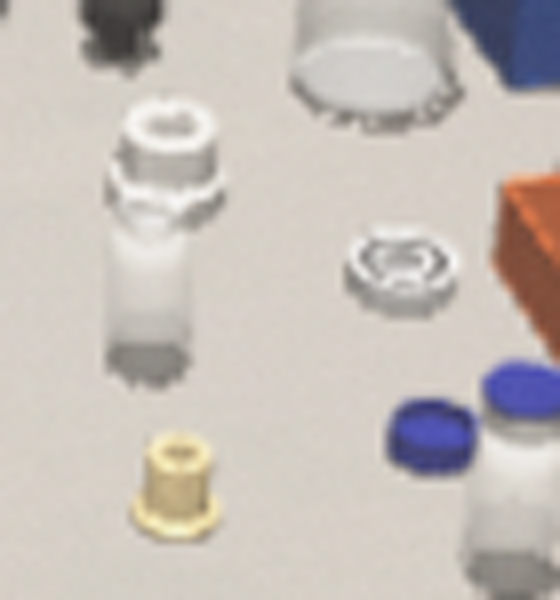

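```bash
python3 - <<'E'
from h import *
s=cv2.imread('pics/scene0.png');t=cv2.imread('pics/top0.png')
cs,ct=cam('scene'),cam('top')
print(t[197,378],t[185,396],s[262,240],s[304,244],t[200,350], t[205,388])
for nm,im,c,b in(('top',t,ct,(310,155,430,250)),('scene',s,cs,(222,245,265,338))):
    x0,y0,x1,y1=b; g=im[y0:y1,x0:x1].max(2)
    m=(g<90).astype(np.uint8)
    cn,_=cv2.findContours(m,cv2.RETR_LIST,cv2.CHAIN_APPROX_NONE)
    for cc in cn:
        a=cv2.contourArea(cc)
        if 120<a<700:
            e=cv2.fitEllipse(cc);p=(e[0][0]+x0,e[0][1]+y0);print(nm,np.round(p,1),np.round(e[1],1),a,ray(c,p,.010).round(4))
print(ray(ct,(258,198.8),.067),ray(ct,(259,204),0.0),ray(cs,(298.5,229),0.))
E
```

```text
[53 56 55] [49 52 54] [64 65 67] [58 59 62] [197 196 198] [203 201 202]
top [340.9 224.9] [18.1 18.3] 259.0 [ 0.5438 -0.048   0.01  ]
top [359.4 211.2] [18.1 18.5] 261.5 [ 0.5818 -0.0969  0.01  ]
top [377.6 197.8] [17.8 18.8] 260.5 [ 0.6196 -0.1457  0.01  ]
top [395.6 184.5] [17.5 18.6] 253.0 [ 0.6576 -0.1946  0.01  ]
scene [245.4 311.8] [16.2 22.7] 286.5 [ 0.661  -0.1979  0.01  ]
scene [224.5 324. ] [ 5.2 62.5] 176.5 [ 0.6425 -0.254   0.01  ]
scene [243.4 293.6] [14.8 21.3] 246.5 [ 0.6232 -0.1489  0.01  ]
scene [241.6 276.8] [13.4 20.9] 218.0 [ 0.5852 -0.0997  0.01  ]
scene [239.9 261.5] [12.2 19.8] 188.0 [ 0.5477 -0.0511  0.01  ]
[0.59455798 0.16788423 0.067     ] [0.59440798 0.16848225 0.        ] [0.59986698 0.17258731 0.        ]
```

```bash
python3 - <<'E'
from h import *
cs,ct=cam('scene'),cam('top')
print('base right front',ray(cs,(259,222),0.))
print(tri(cs,(260,147),ct,(268,238)))
print(tri(cs,(170,149),ct,(343,322)))
print(tri(cs,(242,144),ct,(212,286)))
print('drawer tip',tri(cs,(263,186),ct,(283,232)),tri(cs,(263,207),ct,(283,232)))
for z in (.15,.1): print(ray(ct,(283,232),z),ray(ct,(311,262),z))
crop(cv2.imread('pics/scene0.png'),160,130,280,240,5,'pics/s2.png')
crop(cv2.imread('pics/top0.png'),205,225,345,335,5,'pics/t2.png')
E
```

```text
base right front [0.4845914  0.14285499 0.        ]
(array([0.48437216, 0.13785836, 0.24229057]), np.float64(0.007352884980828504))
(array([ 0.32093554, -0.01506922,  0.25562309]), np.float64(0.007434338620510351))
(array([0.37452341, 0.24271429, 0.18332042]), np.float64(0.014469821812673008))
drawer tip (array([0.51034484, 0.1084171 , 0.14508571]), np.float64(0.009983830473125626)) (array([0.51555776, 0.10604204, 0.08142225]), np.float64(0.005961039354655713))
[0.50388572 0.1045081  0.15      ] [0.43949859 0.04098181 0.15      ]
[0.50984711 0.10388654 0.1       ] [0.44164263 0.03659393 0.1       ]
```

View pics/s2.png

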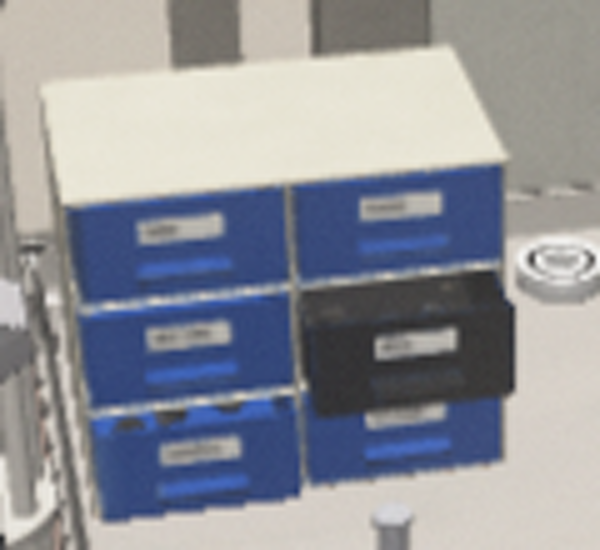

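View pics/t2.png

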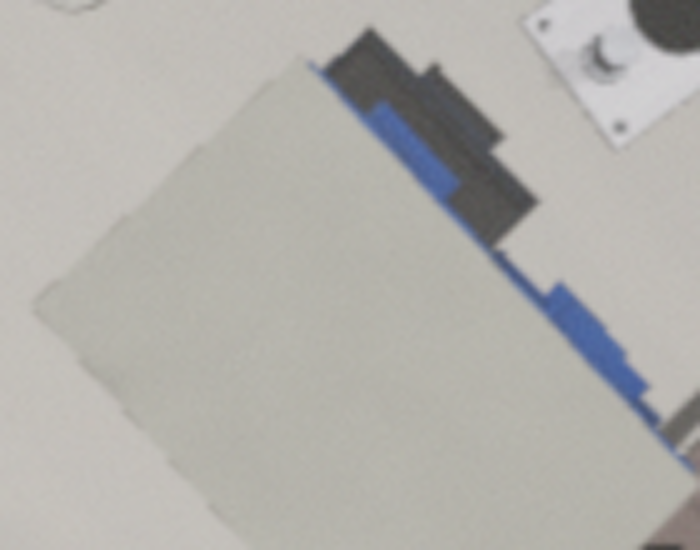

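```bash
cat >> h.py <<'E'
def delta(x,y,z,yawdeg,pr=True):
    s=ctrl.state(); Rm=rot(s['eef_rot']); d=Rm.T@(np.array([x,y,z])-s['tool_pos'])
    Rt=rot([np.pi,0,np.deg2rad(yawdeg)]); rv=R.from_matrix(Rm.T@Rt).as_rotvec(degrees=True)
    dist=np.linalg.norm(d); print('t',s['time'].round(2) if hasattr(s['time'],'round') else round(s['time'],2),'pos',s['tool_pos'].round(4),'yaw',np.rad2deg(s['eef_rot'][2]).round(1),'q6',round(s['q'][5],2))
    print('d mm',(d*1000).round(1),'rv',rv.round(1),'rows>=',int(np.ceil(max(dist/.05,np.linalg.norm(rv)/8.59))))
E
python3 -c "
from h import *
delta(.58,.17,.25,0)"
```

```text
t 0.15 pos [ 0.2047 -0.5901  0.214 ] yaw 19.1 q6 -0.0
d mm [ 603.7 -595.2  -35.3] rv [-0.1  0.  19.1] rows>= 17
```

Emit:
servo_tool:
  rows:
    - {"dx":0.05,"dy":-0.05,"dz":-0.036,"az":5}
    - {"dx":0.604,"dy":-0.595,"dz":-0.036,"az":19}
    - {"dx":0.604,"dy":-0.595,"dz":-0.036,"az":19}
    - {"dx":0.604,"dy":-0.595,"dz":-0.036,"az":19}
    - {"dx":0.604,"dy":-0.595,"dz":-0.036,"az":19}
    - {"dx":0.604,"dy":-0.595,"dz":-0.036,"az":19}
    - {"dx":0.604,"dy":-0.595,"dz":-0.036,"az":19}
    - {"dx":0.604,"dy":-0.595,"dz":-0.036,"az":19}
    - {"dx":0.604,"dy":-0.595,"dz":-0.036,"az":19}
    - {"dx":0.604,"dy":-0.595,"dz":-0.036,"az":19}
    - {"dx":0.604,"dy":-0.595,"dz":-0.036,"az":19}
    - {"dx":0.604,"dy":-0.595,"dz":-0.036,"az":19}
    - {"dx":0.604,"dy":-0.595,"dz":-0.036,"az":19}
    - {"dx":0.604,"dy":-0.595,"dz":-0.036,"az":19}
    - {"dx":0.604,"dy":-0.595,"dz":-0.036,"az":19}
    - {"dx":0.604,"dy":-0.595,"dz":-0.036,"az":19}
    - {"dx":0.604,"dy":-0.595,"dz":-0.036,"az":19}
    - {"dx":0.604,"dy":-0.595,"dz":-0.036,"az":19}
    - {"dx":0.604,"dy":-0.595,"dz":-0.036,"az":19}
    - {"dx":0.604,"dy":-0.595,"dz":-0.036,"az":19}

```text
invalid input at $.rows[0]: expected keys dx, dy, dz, ax, ay, az
```

Emit:
servo_tool:
  rows:
    - {"dx":0.05,"dy":-0.05,"dz":-0.036,"ax":0,"ay":0,"az":5}
    - {"dx":0.604,"dy":-0.595,"dz":-0.036,"ax":0,"ay":0,"az":19}
    - {"dx":0.604,"dy":-0.595,"dz":-0.036,"ax":0,"ay":0,"az":19}
    - {"dx":0.604,"dy":-0.595,"dz":-0.036,"ax":0,"ay":0,"az":19}
    - {"dx":0.604,"dy":-0.595,"dz":-0.036,"ax":0,"ay":0,"az":19}
    - {"dx":0.604,"dy":-0.595,"dz":-0.036,"ax":0,"ay":0,"az":19}
    - {"dx":0.604,"dy":-0.595,"dz":-0.036,"ax":0,"ay":0,"az":19}
    - {"dx":0.604,"dy":-0.595,"dz":-0.036,"ax":0,"ay":0,"az":19}
    - {"dx":0.604,"dy":-0.595,"dz":-0.036,"ax":0,"ay":0,"az":19}
    - {"dx":0.604,"dy":-0.595,"dz":-0.036,"ax":0,"ay":0,"az":19}
    - {"dx":0.604,"dy":-0.595,"dz":-0.036,"ax":0,"ay":0,"az":19}
    - {"dx":0.604,"dy":-0.595,"dz":-0.036,"ax":0,"ay":0,"az":19}
    - {"dx":0.604,"dy":-0.595,"dz":-0.036,"ax":0,"ay":0,"az":19}
    - {"dx":0.604,"dy":-0.595,"dz":-0.036,"ax":0,"ay":0,"az":19}
    - {"dx":0.604,"dy":-0.595,"dz":-0.036,"ax":0,"ay":0,"az":19}
    - {"dx":0.604,"dy":-0.595,"dz":-0.036,"ax":0,"ay":0,"az":19}
    - {"dx":0.604,"dy":-0.595,"dz":-0.036,"ax":0,"ay":0,"az":19}
    - {"dx":0.604,"dy":-0.595,"dz":-0.036,"ax":0,"ay":0,"az":19}
    - {"dx":0.604,"dy":-0.595,"dz":-0.036,"ax":0,"ay":0,"az":19}
    - {"dx":0.604,"dy":-0.595,"dz":-0.036,"ax":0,"ay":0,"az":19}

```text
time: 2.15
tool_pos: [0.5797, 0.169, 0.2502]
eef_rot: [-3.141, 0.002, 0.002]
force: [0.1, 0.2, -0.2]
finger_gap: 0.0921
```

```bash
python3 - <<'E'
from h import *
delta(.58,.17,.25,0)
E
```

```text
t 2.15 pos [0.5797 0.169  0.2502] yaw 0.1 q6 1.85
d mm [ 0.3 -1.   0.2] rv [-0.   0.1  0.1] rows>= 1
```

```bash
python3 - <<'E'
from h import *
c=cam('wrist'); im=ctrl.capture('wrist')[:,:,::-1]; cv2.imwrite('pics/w1.png',im); np.savez('w1.npz',K=c[0],R=c[1],t=c[2])
for n,p in dict(bearing=(.655,.262,.012),bush=(.65,.093,.027),die=(.553,.267,.034),vialtop=(.596,.169,.067),vialb=(.596,.169,0),P1=(.546,-.05,.01),P2=(.5835,-.098,.01)).items(): print(n,proj(c,p).round(1))
E
```

```text
bearing [199.7 113.5]
bush [354.5 118.3]
die [196.3 207.5]
vialtop [283.6 174. ]
vialb [283.5 165.4]
P1 [466.8 208.6]
P2 [512.3 177.5]
```

View pics/w1.png

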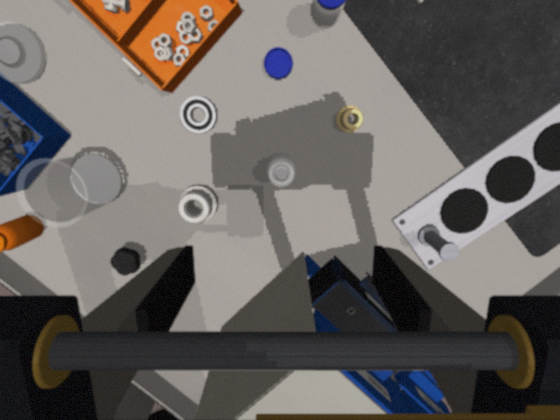

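The wrist view matches the projections: bearing (198,115), bush (350,119), die (197,205), vial (282,170), post pad (464,211). Next I'll refine each centre.

```bash
python3 - <<'E'
from h import *
im=cv2.imread('pics/w1.png');d=np.load('w1.npz');c=(d['K'],d['R'],d['t'])
g=im.max(2); m=(g<75).astype(np.uint8); m[:150,:430]=0; m[245:]=0;m[:,:430]=0
cn,_=cv2.findContours(m,cv2.RETR_LIST,cv2.CHAIN_APPROX_NONE)
for cc in cn:
    if 800<cv2.contourArea(cc)<3000:
        e=cv2.fitEllipse(cc);print('pad',np.round(e[0],1),np.round(e[1],1),ray(c,e[0],.01).round(4))
hsv=cv2.cvtColor(im,cv2.COLOR_BGR2HSV)
m=cv2.inRange(hsv[95:145,325:375],(18,70,60),(40,255,255))
cn,_=cv2.findContours(m,cv2.RETR_EXTERNAL,cv2.CHAIN_APPROX_NONE);cc=max(cn,key=cv2.contourArea)
(x,y),r=cv2.minEnclosingCircle(cc);print('bush blob',x+325,y+95,r,ray(c,(x+325,y+95),.0).round(4))
a=im[95:235,170:310]; crop(im,170,90,320,235,4,'pics/w1a.png'); crop(im,320,90,380,150,8,'pics/w1b.png')
E
```

```text
pad [463.6 210.3] [40.9 46.7] [ 0.5439 -0.0464  0.01  ]
pad [539.4 219.9] [48.4 61.8] [ 0.532  -0.1393  0.01  ]
pad [509.8 178.9] [42.  49.5] [ 0.5818 -0.0954  0.01  ]
pad [548.3 147.9] [26.7 49.3] [ 0.6175 -0.1333  0.01  ]
bush blob 349.047945022583 118.69178009033203 13.324864387512207 [0.6496 0.094  0.    ]
```

View pics/w1a.png

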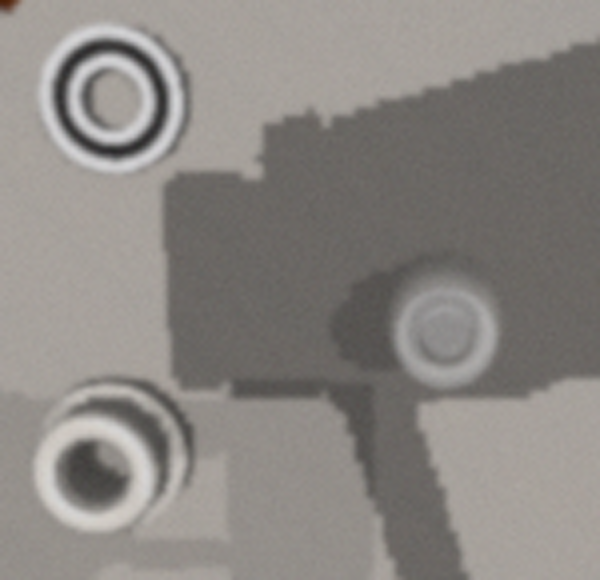

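View pics/w1b.png

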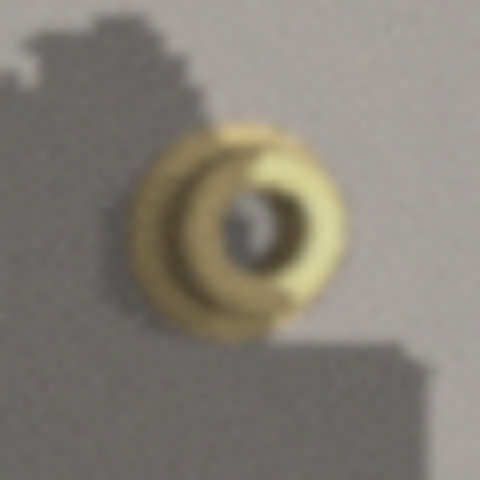

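```bash
python3 - <<'E'
from h import *
d=np.load('w1.npz');c=(d['K'],d['R'],d['t'])
for n,u,z in(('bearing',(198.5,114.5),.012),('die',(194.3,208.2),.034),('vial',(281.2,172.5),.067),('bush',(352.9,118.8),.027),('bushfl',(350,119.1),.005)): print(n,ray(c,u,z).round(4))
delta(.6505,.093,.12,-30)
E
```

```text
bearing [0.6539 0.2634 0.012 ]
die [0.5522 0.2693 0.034 ]
vial [0.5975 0.1714 0.067 ]
bush [0.6495 0.0947 0.027 ]
bushfl [0.6491 0.0938 0.005 ]
t 2.2 pos [0.5797 0.1687 0.2505] yaw 0.1 q6 1.85
d mm [ 70.8  75.8 130.4] rv [-0.   0.1 30.1] rows>= 4
```

```bash
python3 - <<'E'
from h import *
delta(.6495,.094,.06,-52)
delta(.6495,.094,.010,-52)
E
```

```text
t 2.2 pos [0.5797 0.1687 0.2505] yaw 0.1 q6 1.85
d mm [ 69.9  74.8 190.4] rv [ 0.   0.1 52.1] rows>= 7
t 2.2 pos [0.5797 0.1687 0.2505] yaw 0.1 q6 1.85
d mm [ 69.9  74.9 240.4] rv [ 0.   0.1 52.1] rows>= 7
```

Emit:
servo_tool:
  rows:
    - {"dx":0.03,"dy":0.032,"dz":0.02,"ax":0,"ay":0,"az":8}
    - {"dx":0.06,"dy":0.064,"dz":0.04,"ax":0,"ay":0,"az":16}
    - {"dx":0.07,"dy":0.075,"dz":0.08,"ax":0,"ay":0,"az":24}
    - {"dx":0.07,"dy":0.075,"dz":0.12,"ax":0,"ay":0,"az":32}
    - {"dx":0.07,"dy":0.075,"dz":0.15,"ax":0,"ay":0,"az":40}
    - {"dx":0.07,"dy":0.075,"dz":0.17,"ax":0,"ay":0,"az":48}
    - {"dx":0.07,"dy":0.075,"dz":0.19,"ax":0,"ay":0,"az":52}
    - {"dx":0.07,"dy":0.075,"dz":0.19,"ax":0,"ay":0,"az":52}
    - {"dx":0.07,"dy":0.075,"dz":0.21,"ax":0,"ay":0,"az":52}
    - {"dx":0.07,"dy":0.075,"dz":0.23,"ax":0,"ay":0,"az":52}
    - {"dx":0.07,"dy":0.075,"dz":0.24,"ax":0,"ay":0,"az":52}
    - {"dx":0.07,"dy":0.075,"dz":0.24,"ax":0,"ay":0,"az":52}
  jaw: 0.2

```text
time: 3.4
tool_pos: [0.6488, 0.0932, 0.0101]
eef_rot: [3.14, 0.002, -0.906]
force: [0.2, 0.0, -0.5]
finger_gap: 0.0551
```

Emit:
servo_tool:
  rows:
    - {"dx":0,"dy":0,"dz":0,"ax":0,"ay":0,"az":0}
    - {"dx":0,"dy":0,"dz":0,"ax":0,"ay":0,"az":0}
    - {"dx":0,"dy":0,"dz":0,"ax":0,"ay":0,"az":0}
    - {"dx":0,"dy":0,"dz":0,"ax":0,"ay":0,"az":0}
    - {"dx":0,"dy":0,"dz":0,"ax":0,"ay":0,"az":0}
    - {"dx":0,"dy":0,"dz":0,"ax":0,"ay":0,"az":0}
  jaw: -1
  squeeze: 15

```text
time: 4.0
tool_pos: [0.6495, 0.0933, 0.0108]
eef_rot: [3.141, 0.001, -0.905]
force: [0.6, 0.6, 5.3]
finger_gap: 0.0248
```

```bash
python3 - <<'E'
from h import *
delta(.6205,-.1465,.10,-52)
delta(.6205,-.1465,.021,-52); im=ctrl.capture('wrist')[:,:,::-1]; cv2.imwrite('pics/w2.png',im)
E
```

```text
t 4.0 pos [0.6495 0.0933 0.0108] yaw -51.9 q6 2.62
d mm [170.7 170.9 -89.3] rv [0.  0.1 0.1] rows>= 6
t 4.0 pos [0.6495 0.0933 0.0108] yaw -51.9 q6 2.62
d mm [170.8 170.9 -10.3] rv [0.  0.1 0.1] rows>= 5
```

View pics/w2.png

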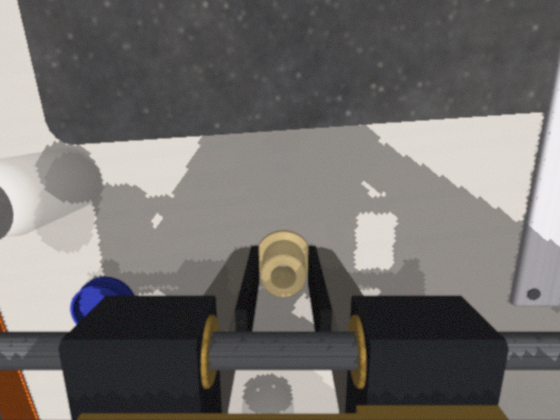

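Emit:
servo_tool:
  rows:
    - {"dx":0,"dy":0,"dz":-0.03,"ax":0,"ay":0,"az":0}
    - {"dx":0,"dy":0,"dz":-0.07,"ax":0,"ay":0,"az":0}
    - {"dx":0.03,"dy":0.03,"dz":-0.09,"ax":0,"ay":0,"az":0}
    - {"dx":0.06,"dy":0.06,"dz":-0.11,"ax":0,"ay":0,"az":0}
    - {"dx":0.09,"dy":0.09,"dz":-0.11,"ax":0,"ay":0,"az":0}
    - {"dx":0.12,"dy":0.12,"dz":-0.11,"ax":0,"ay":0,"az":0}
    - {"dx":0.15,"dy":0.15,"dz":-0.1,"ax":0,"ay":0,"az":0}
    - {"dx":0.17,"dy":0.17,"dz":-0.09,"ax":0,"ay":0,"az":0}
    - {"dx":0.17,"dy":0.17,"dz":-0.09,"ax":0,"ay":0,"az":0}

```text
time: 4.95
tool_pos: [0.619, -0.1485, 0.0991]
eef_rot: [3.139, 0.003, -0.909]
force: [-0.3, 0.9, 0.7]
finger_gap: 0.0251
```

```bash
python3 - <<'E'
from h import *
c=cam('wrist');im=ctrl.capture('wrist')[:,:,::-1]; cv2.imwrite('pics/w3.png',im); np.savez('w3.npz',K=c[0],R=c[1],t=c[2])
g=im.max(2)
for th in (65,80):
  m=(g<th).astype(np.uint8)
  cn,_=cv2.findContours(m,cv2.RETR_LIST,cv2.CHAIN_APPROX_NONE)
  for cc in cn:
    if 1000<cv2.contourArea(cc)<12000:
        e=cv2.fitEllipse(cc);print('pad',np.round(e[0],1),np.round(e[1],1),ray(c,e[0],.01).round(4))
delta(.620,-.145,.021,-52)
E
```

```text
pad [282.  286.1] [123.6 174.7] [ 0.5821 -0.1021  0.01  ]
pad [277.6 133.5] [74.5 76.7] [ 0.6579 -0.1946  0.01  ]
pad [534.3 141.7] [72.3 99.8] [ 0.5083 -0.3036  0.01  ]
pad [277.5 133.5] [75.3 77.2] [ 0.6579 -0.1946  0.01  ]
t 5.0 pos [ 0.6196 -0.1468  0.0997] yaw -52.0 q6 2.24
d mm [-1.  -1.6 78.7] rv [ 0.1  0.2 -0. ] rows>= 2
```

View pics/w3.png

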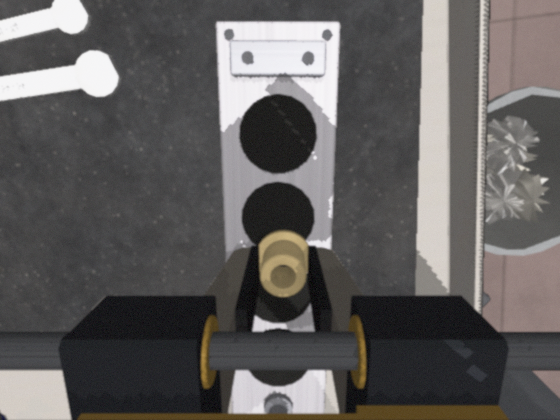

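Emit:
servo_tool:
  rows:
    - {"dx":-0.001,"dy":-0.001,"dz":0.03,"ax":0,"ay":0,"az":0}
    - {"dx":-0.001,"dy":-0.001,"dz":0.055,"ax":0,"ay":0,"az":0}
    - {"dx":-0.001,"dy":-0.001,"dz":0.07,"ax":0,"ay":0,"az":0}
    - {"dx":-0.001,"dy":-0.001,"dz":0.078,"ax":0,"ay":0,"az":0}
    - {"dx":-0.001,"dy":-0.001,"dz":0.0785,"ax":0,"ay":0,"az":0}
    - {"dx":-0.001,"dy":-0.001,"dz":0.0785,"ax":0,"ay":0,"az":0}

```text
time: 5.6
tool_pos: [0.6202, -0.145, 0.0218]
eef_rot: [3.14, 0.002, -0.908]
force: [0.5, -0.3, -0.3]
finger_gap: 0.0251
```

Emit:
servo_tool:
  rows:
    - {"dx":0,"dy":0,"dz":0,"ax":0,"ay":0,"az":0}
    - {"dx":0,"dy":0,"dz":0,"ax":0,"ay":0,"az":0}
    - {"dx":0,"dy":0,"dz":0,"ax":0,"ay":0,"az":0}
    - {"dx":0,"dy":0,"dz":0,"ax":0,"ay":0,"az":0}
    - {"dx":0,"dy":0,"dz":-0.02,"ax":0,"ay":0,"az":0}
    - {"dx":0,"dy":0,"dz":-0.06,"ax":0,"ay":0,"az":0}
    - {"dx":0,"dy":0,"dz":-0.1,"ax":0,"ay":0,"az":0}
    - {"dx":0,"dy":0,"dz":-0.15,"ax":0,"ay":0,"az":0}
    - {"dx":0,"dy":0,"dz":-0.18,"ax":0,"ay":0,"az":0}
  jaw: 0.2

```text
time: 6.5
tool_pos: [0.6217, -0.1454, 0.2058]
eef_rot: [-3.141, -0.001, -0.908]
force: [0.6, 0.4, 0.2]
finger_gap: 0.0549
```

```bash
python3 - <<'E'
from h import *
c=cam('wrist');im=ctrl.capture('wrist')[:,:,::-1]; cv2.imwrite('pics/w4.png',im); np.savez('w4.npz',K=c[0],R=c[1],t=c[2])
print(proj(c,(.6198,-.1457,.01)))
delta(.5522,.2693,.2,20)
delta(.5522,.2693,.005,20)
E
```

```text
[283.64582309 189.54875267]
t 6.55 pos [ 0.6238 -0.1459  0.2101] yaw -52.0 q6 2.25
d mm [-371.4 -199.1    9. ] rv [ -0.   -0.4 -72. ] rows>= 9
t 6.55 pos [ 0.6238 -0.1459  0.2101] yaw -52.0 q6 2.25
d mm [-372.4 -198.2  204. ] rv [ -0.   -0.4 -72. ] rows>= 10
```

View pics/w4.png

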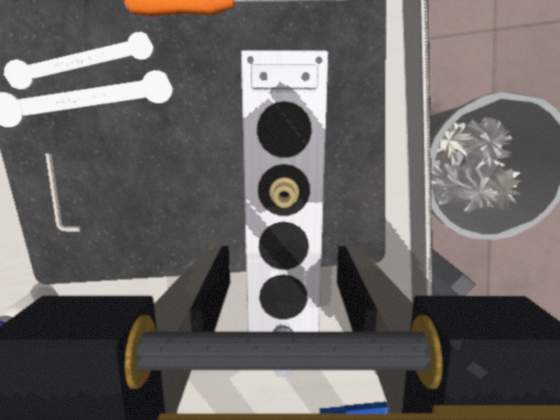

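```bash
python3 - <<'E'
from h import *
delta(.5522,.2693,.15,45)
delta(.5522,.2693,.005,45)
E
```

```text
t 6.55 pos [ 0.6238 -0.1459  0.2101] yaw -52.0 q6 2.25
d mm [-371.7 -198.8   59. ] rv [  0.1  -0.5 -97. ] rows>= 12
t 6.55 pos [ 0.6238 -0.1459  0.2101] yaw -52.0 q6 2.25
d mm [-372.4 -198.2  204. ] rv [  0.1  -0.5 -97. ] rows>= 12
```

Emit:
servo_tool:
  rows:
    - {"dx":-0.03,"dy":-0.016,"dz":0,"ax":0,"ay":0,"az":-8}
    - {"dx":-0.06,"dy":-0.032,"dz":0,"ax":0,"ay":0,"az":-16}
    - {"dx":-0.09,"dy":-0.048,"dz":0,"ax":0,"ay":0,"az":-24}
    - {"dx":-0.12,"dy":-0.064,"dz":0,"ax":0,"ay":0,"az":-32}
    - {"dx":-0.15,"dy":-0.08,"dz":0,"ax":0,"ay":0,"az":-40}
    - {"dx":-0.18,"dy":-0.096,"dz":0,"ax":0,"ay":0,"az":-48}
    - {"dx":-0.22,"dy":-0.117,"dz":0,"ax":0,"ay":0,"az":-56}
    - {"dx":-0.26,"dy":-0.139,"dz":0,"ax":0,"ay":0,"az":-64}
    - {"dx":-0.3,"dy":-0.16,"dz":0,"ax":0,"ay":0,"az":-72}
    - {"dx":-0.34,"dy":-0.181,"dz":0.02,"ax":0,"ay":0,"az":-80}
    - {"dx":-0.372,"dy":-0.199,"dz":0.04,"ax":0,"ay":0,"az":-88}
    - {"dx":-0.372,"dy":-0.199,"dz":0.06,"ax":0,"ay":0,"az":-96}
    - {"dx":-0.372,"dy":-0.199,"dz":0.07,"ax":0,"ay":0,"az":-97}
    - {"dx":-0.372,"dy":-0.199,"dz":0.07,"ax":0,"ay":0,"az":-97}
    - {"dx":-0.372,"dy":-0.199,"dz":0.07,"ax":0,"ay":0,"az":-97}
  jaw: 0.6

```text
time: 8.05
tool_pos: [0.5527, 0.269, 0.1394]
eef_rot: [3.135, -0.004, 0.781]
force: [0.0, -0.5, -0.3]
finger_gap: 0.0736
```

```bash
python3 - <<'E'
from h import *
c=cam('wrist');im=ctrl.capture('wrist')[:,:,::-1]; cv2.imwrite('pics/w5.png',im); np.savez('w5.npz',K=c[0],R=c[1],t=c[2])
print(proj(c,(.5522,.2693,.034)))
delta(.5522,.2693,.005,45)
E
```

```text
[283.65966147 210.84199082]
t 8.1 pos [0.553  0.2691 0.1399] yaw 44.8 q6 1.25
d mm [ -1.1  -1.5 134.9] rv [ 0.4 -0.3 -0.2] rows>= 3
```

View pics/w5.png

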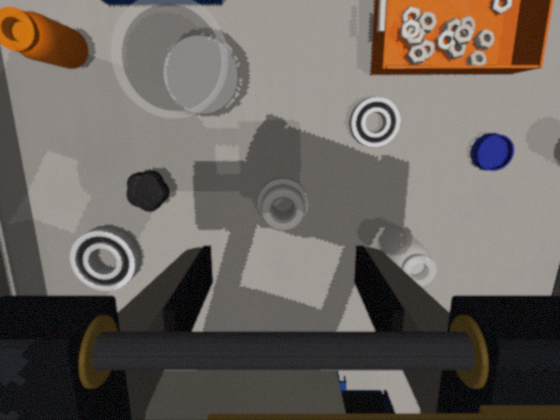

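```bash
python3 - <<'E'
from h import *
im=cv2.imread('pics/w5.png')
crop(im,250,165,320,235,8,'pics/w5a.png')
d=np.load('w5.npz');c=(d['K'],d['R'],d['t'])
for n,u,z in(('bearing',(375,122),.012),('die',(284,207.5),.034),('vial',(421,267),.067)): print(n,ray(c,u,z).round(4))
E
```

```text
bearing [0.6538 0.2648 0.012 ]
die [0.5544 0.2711 0.034 ]
vial [0.599  0.1728 0.067 ]
```

View pics/w5a.png

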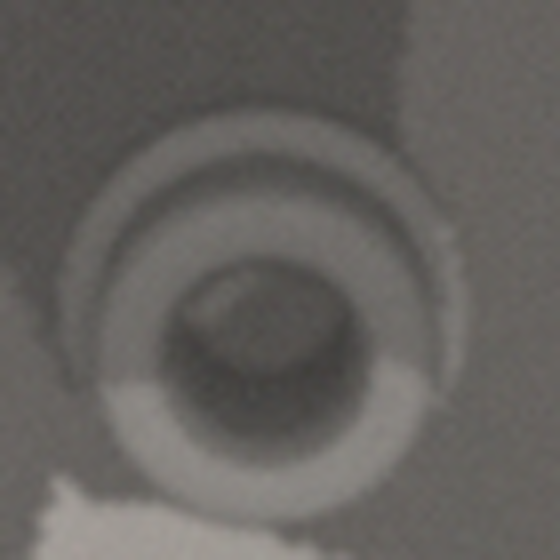

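Emit:
servo_tool:
  rows:
    - {"dx":0,"dy":-0.0015,"dz":0.04,"ax":0.4,"ay":-0.3,"az":0}
    - {"dx":0,"dy":-0.0015,"dz":0.08,"ax":0.4,"ay":-0.3,"az":0}
    - {"dx":0,"dy":-0.0015,"dz":0.11,"ax":0.4,"ay":-0.3,"az":0}
    - {"dx":0,"dy":-0.0015,"dz":0.125,"ax":0.4,"ay":-0.3,"az":0}
    - {"dx":0,"dy":-0.0015,"dz":0.134,"ax":0.4,"ay":-0.3,"az":0}
    - {"dx":0,"dy":-0.0015,"dz":0.135,"ax":0.4,"ay":-0.3,"az":0}
    - {"dx":0,"dy":-0.0015,"dz":0.135,"ax":0.4,"ay":-0.3,"az":0}

```text
time: 8.8
tool_pos: [0.554, 0.2704, 0.0061]
eef_rot: [-3.142, -0.001, 0.781]
force: [-0.7, -1.0, -0.4]
finger_gap: 0.0734
```

Emit:
servo_tool:
  rows:
    - {"dx":0,"dy":0,"dz":0,"ax":0,"ay":0,"az":0}
    - {"dx":0,"dy":0,"dz":0,"ax":0,"ay":0,"az":0}
    - {"dx":0,"dy":0,"dz":0,"ax":0,"ay":0,"az":0}
    - {"dx":0,"dy":0,"dz":0,"ax":0,"ay":0,"az":0}
    - {"dx":0,"dy":0,"dz":0,"ax":0,"ay":0,"az":0}
    - {"dx":0,"dy":0,"dz":0,"ax":0,"ay":0,"az":0}
  jaw: -1
  squeeze: 25

```text
time: 9.4
tool_pos: [0.5542, 0.2704, 0.0064]
eef_rot: [3.141, -0.002, 0.781]
force: [-0.1, -1.2, 3.5]
finger_gap: 0.0412
```

```bash
python3 - <<'E'
from h import *
delta(.5818,-.0967,.13,-52)
E
```

```text
t 9.4 pos [0.5542 0.2704 0.0064] yaw 44.7 q6 1.24
d mm [-238.6  280.2 -124. ] rv [-0.1 -0.1 96.7] rows>= 12
```

Emit:
servo_tool:
  rows:
    - {"dx":0,"dy":0,"dz":-0.03,"ax":0,"ay":0,"az":0}
    - {"dx":0,"dy":0,"dz":-0.07,"ax":0,"ay":0,"az":0}
    - {"dx":0,"dy":0,"dz":-0.11,"ax":0,"ay":0,"az":0}
    - {"dx":0,"dy":0,"dz":-0.15,"ax":0,"ay":0,"az":0}
    - {"dx":-0.005,"dy":0.005,"dz":-0.19,"ax":0,"ay":0,"az":5}
    - {"dx":-0.02,"dy":0.024,"dz":-0.2,"ax":0,"ay":0,"az":13}
    - {"dx":-0.04,"dy":0.047,"dz":-0.2,"ax":0,"ay":0,"az":21}
    - {"dx":-0.065,"dy":0.076,"dz":-0.2,"ax":0,"ay":0,"az":29}
    - {"dx":-0.09,"dy":0.106,"dz":-0.2,"ax":0,"ay":0,"az":37}
    - {"dx":-0.115,"dy":0.135,"dz":-0.2,"ax":0,"ay":0,"az":45}
    - {"dx":-0.14,"dy":0.164,"dz":-0.2,"ax":0,"ay":0,"az":53}
    - {"dx":-0.165,"dy":0.194,"dz":-0.2,"ax":0,"ay":0,"az":61}
    - {"dx":-0.19,"dy":0.223,"dz":-0.2,"ax":0,"ay":0,"az":69}
    - {"dx":-0.215,"dy":0.252,"dz":-0.19,"ax":0,"ay":0,"az":77}
    - {"dx":-0.23,"dy":0.27,"dz":-0.17,"ax":0,"ay":0,"az":85}
    - {"dx":-0.239,"dy":0.28,"dz":-0.14,"ax":0,"ay":0,"az":93}
    - {"dx":-0.239,"dy":0.28,"dz":-0.11,"ax":0,"ay":0,"az":96.7}
    - {"dx":-0.239,"dy":0.28,"dz":-0.1,"ax":0,"ay":0,"az":96.7}
    - {"dx":-0.239,"dy":0.28,"dz":-0.1,"ax":0,"ay":0,"az":96.7}
    - {"dx":-0.239,"dy":0.28,"dz":-0.1,"ax":0,"ay":0,"az":96.7}

```text
time: 11.4
tool_pos: [0.582, -0.0965, 0.1069]
eef_rot: [-3.139, -0.0, -0.905]
force: [0.3, -0.0, -2.4]
finger_gap: 0.0411
```

```bash
python3 - <<'E'
from h import *
c=cam('wrist');im=ctrl.capture('wrist')[:,:,::-1]; cv2.imwrite('pics/w6.png',im); np.savez('w6.npz',K=c[0],R=c[1],t=c[2])
delta(.5818,-.0967,.0168,-52)
E
```

```text
t 11.45 pos [ 0.5824 -0.0966  0.1074] yaw -51.8 q6 2.31
d mm [-0.4  0.8 90.6] rv [-0.2 -0.1  0.2] rows>= 2
```

View pics/w6.png

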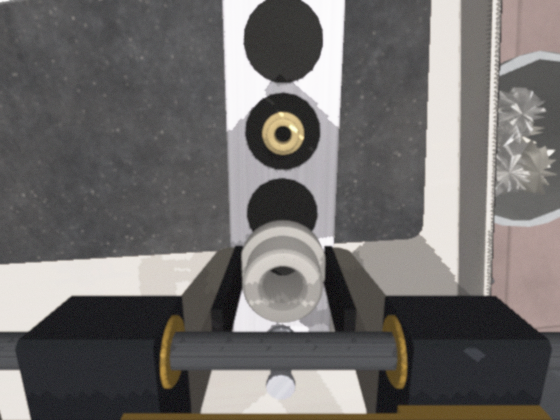

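```bash
python3 - <<'E'
from h import *
im=cv2.imread('pics/w6.png'); d=np.load('w6.npz');c=(d['K'],d['R'],d['t'])
crop(im,220,200,350,340,5,'pics/w6a.png')
z=.1074+.034-.0064
print(proj(c,(.5824,-.0966,z)),ray(c,(283.5,289),z))
E
```

```text
[279.92358051 284.1379742 ] [ 0.57971366 -0.09572641  0.135     ]
```

View pics/w6a.png

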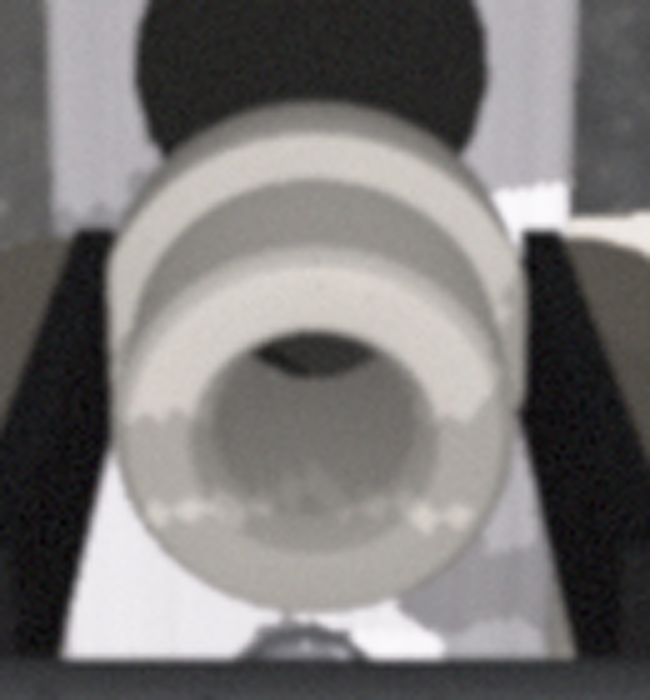

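Emit:
servo_tool:
  rows:
    - {"dx":0,"dy":0.001,"dz":0.04,"ax":0,"ay":0,"az":0}
    - {"dx":0,"dy":0.001,"dz":0.07,"ax":0,"ay":0,"az":0}
    - {"dx":0,"dy":0.001,"dz":0.085,"ax":0,"ay":0,"az":0}
    - {"dx":0,"dy":0.001,"dz":0.09,"ax":0,"ay":0,"az":0}
    - {"dx":0,"dy":0.001,"dz":0.0905,"ax":0,"ay":0,"az":0}
    - {"dx":0,"dy":0.001,"dz":0.0905,"ax":0,"ay":0,"az":0}

```text
time: 12.05
tool_pos: [0.5831, -0.0972, 0.0183]
eef_rot: [-3.137, -0.003, -0.905]
force: [0.5, 0.3, -3.4]
finger_gap: 0.0411
```

Emit:
servo_tool:
  rows:
    - {"dx":0,"dy":0,"dz":0,"ax":0,"ay":0,"az":0}
    - {"dx":0,"dy":0,"dz":0,"ax":0,"ay":0,"az":0}
    - {"dx":0,"dy":0,"dz":0,"ax":0,"ay":0,"az":0}
    - {"dx":0,"dy":0,"dz":0,"ax":0,"ay":0,"az":0}
    - {"dx":0,"dy":0,"dz":-0.02,"ax":0,"ay":0,"az":0}
    - {"dx":0,"dy":0,"dz":-0.06,"ax":0,"ay":0,"az":0}
    - {"dx":0,"dy":0,"dz":-0.1,"ax":0,"ay":0,"az":0}
    - {"dx":0,"dy":0,"dz":-0.15,"ax":0,"ay":0,"az":0}
    - {"dx":0,"dy":0,"dz":-0.18,"ax":0,"ay":0,"az":0}
    - {"dx":0,"dy":0,"dz":-0.18,"ax":0,"ay":0,"az":0}
  jaw: 0.5

```text
time: 13.05
tool_pos: [0.5849, -0.0978, 0.2035]
eef_rot: [-3.131, -0.009, -0.905]
force: [0.2, -1.0, 0.2]
finger_gap: 0.0693
```

```bash
python3 - <<'E'
from h import *
c=cam('wrist');im=ctrl.capture('wrist')[:,:,::-1]; cv2.imwrite('pics/w7.png',im); np.savez('w7.npz',K=c[0],R=c[1],t=c[2])
print(proj(c,(.5818,-.0967,.044)),proj(c,(.5437,-.0478,.01)))
delta(.654,.264,.15,45)
E
```

```text
[285.35936443 200.08619836] [285.17339974 249.10458591]
t 13.1 pos [ 0.5835 -0.0976  0.2007] yaw -51.8 q6 2.31
d mm [-241.  -278.5   51.3] rv [ -0.   -0.6 -96.8] rows>= 12
```

View pics/w7.png

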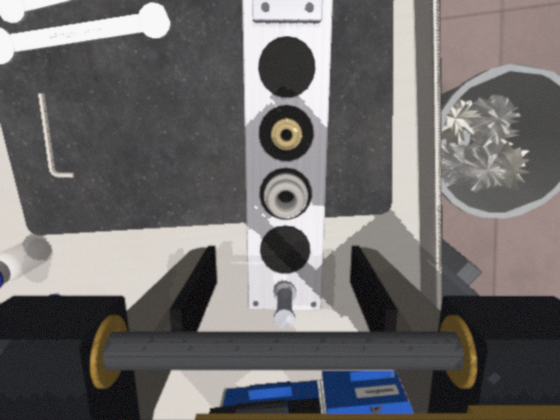

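```bash
python3 - <<'E'
from h import *
d=np.load('w5.npz');c=(d['K'],d['R'],d['t'])
print('beaker base',ray(c,(201,73),0)[:2],'tray corner',ray(c,(372,72),0.0)[:2],ray(c,(540,72),0)[:2],'knob',ray(c,(148,190),.02)[:2],'cap',ray(c,(492,152),.01)[:2])
print(tri(c,(168,60),cam('scene'),(328,170)))
for z in(.06,.09,.12): print(z,ray(c,(168,60),z)[:2].round(3))
delta(.654,.264,.15,20)
E
```

```text
beaker base [0.58144346 0.39316514] tray corner [0.68062245 0.29413622] [0.7779707  0.19586601] knob [0.48331315 0.35947641] cap [0.70718598 0.1761431 ]
(array([0.58009182, 0.39171983, 0.08734141]), np.float64(0.0021087129192773934))
0.06 [0.576 0.4  ]
0.09 [0.579 0.39 ]
0.12 [0.582 0.381]
t 13.1 pos [ 0.5835 -0.0976  0.2007] yaw -51.8 q6 2.31
d mm [-241.  -278.5   51.3] rv [ -0.2  -0.6 -71.8] rows>= 9
```

Emit:
servo_tool:
  rows:
    - {"dx":-0.01,"dy":-0.012,"dz":-0.01,"ax":0,"ay":0,"az":-8}
    - {"dx":-0.026,"dy":-0.03,"dz":-0.01,"ax":0,"ay":0,"az":-16}
    - {"dx":-0.043,"dy":-0.05,"dz":-0.01,"ax":0,"ay":0,"az":-24}
    - {"dx":-0.06,"dy":-0.07,"dz":-0.01,"ax":0,"ay":0,"az":-32}
    - {"dx":-0.078,"dy":-0.09,"dz":-0.01,"ax":0,"ay":0,"az":-40}
    - {"dx":-0.095,"dy":-0.11,"dz":-0.01,"ax":0,"ay":0,"az":-48}
    - {"dx":-0.113,"dy":-0.13,"dz":-0.01,"ax":0,"ay":0,"az":-56}
    - {"dx":-0.13,"dy":-0.15,"dz":-0.01,"ax":0,"ay":0,"az":-64}
    - {"dx":-0.147,"dy":-0.17,"dz":0,"ax":0,"ay":0,"az":-72}
    - {"dx":-0.165,"dy":-0.19,"dz":0.01,"ax":0,"ay":0,"az":-80}
    - {"dx":-0.182,"dy":-0.21,"dz":0.02,"ax":0,"ay":0,"az":-88}
    - {"dx":-0.2,"dy":-0.23,"dz":0.03,"ax":0,"ay":0,"az":-96}
    - {"dx":-0.22,"dy":-0.253,"dz":0.04,"ax":0,"ay":0,"az":-104}
    - {"dx":-0.235,"dy":-0.27,"dz":0.05,"ax":0,"ay":0,"az":-112}
    - {"dx":-0.241,"dy":-0.2785,"dz":0.06,"ax":0,"ay":0,"az":-112}
    - {"dx":-0.241,"dy":-0.2785,"dz":0.06,"ax":0,"ay":0,"az":-112}
    - {"dx":-0.241,"dy":-0.2785,"dz":0.06,"ax":0,"ay":0,"az":-112}
    - {"dx":-0.241,"dy":-0.2785,"dz":0.06,"ax":0,"ay":0,"az":-112}
  jaw: 0.2

```text
time: 14.9
tool_pos: [0.6542, 0.2628, 0.1416]
eef_rot: [3.133, -0.005, 1.047]
force: [0.1, 0.6, -0.3]
finger_gap: 0.0547
```

```bash
python3 - <<'E'
from h import *
c=cam('wrist');im=ctrl.capture('wrist')[:,:,::-1]; cv2.imwrite('pics/w8.png',im); np.savez('w8.npz',K=c[0],R=c[1],t=c[2])
print(proj(c,(.654,.264,.012)))
delta(.654,.264,.003,60)
E
```

```text
[283.0661797 203.414313 ]
t 14.95 pos [0.6543 0.2629 0.1419] yaw 60.0 q6 0.91
d mm [ 1.000e-01 -2.100e+00  1.389e+02] rv [ 0.5 -0.3  0. ] rows>= 3
```

View pics/w8.png

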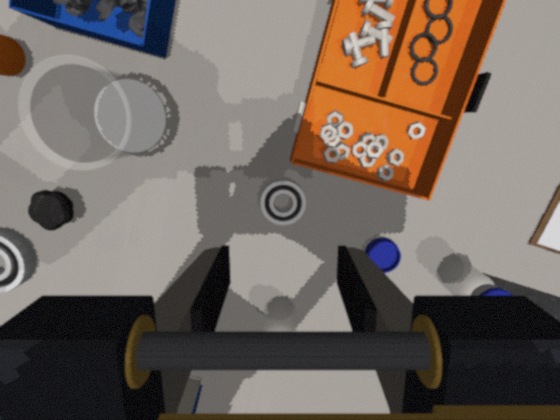

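Emit:
servo_tool:
  rows:
    - {"dx":0.0005,"dy":-0.002,"dz":0.04,"ax":0.5,"ay":-0.3,"az":0}
    - {"dx":0.0005,"dy":-0.002,"dz":0.08,"ax":0.5,"ay":-0.3,"az":0}
    - {"dx":0.0005,"dy":-0.002,"dz":0.11,"ax":0.5,"ay":-0.3,"az":0}
    - {"dx":0.0005,"dy":-0.002,"dz":0.128,"ax":0.5,"ay":-0.3,"az":0}
    - {"dx":0.0005,"dy":-0.002,"dz":0.136,"ax":0.5,"ay":-0.3,"az":0}
    - {"dx":0.0005,"dy":-0.002,"dz":0.1385,"ax":0.5,"ay":-0.3,"az":0}
    - {"dx":0.0005,"dy":-0.002,"dz":0.1385,"ax":0.5,"ay":-0.3,"az":0}

```text
time: 15.65
tool_pos: [0.6552, 0.2645, 0.0046]
eef_rot: [3.14, -0.001, 1.047]
force: [-0.2, 0.5, 0.1]
finger_gap: 0.0549
```

Emit:
servo_tool:
  rows:
    - {"dx":0,"dy":0,"dz":0,"ax":0,"ay":0,"az":0}
    - {"dx":0,"dy":0,"dz":0,"ax":0,"ay":0,"az":0}
    - {"dx":0,"dy":0,"dz":0,"ax":0,"ay":0,"az":0}
    - {"dx":0,"dy":0,"dz":0,"ax":0,"ay":0,"az":0}
    - {"dx":0,"dy":0,"dz":0,"ax":0,"ay":0,"az":0}
    - {"dx":0,"dy":0,"dz":0,"ax":0,"ay":0,"az":0}
  jaw: -1
  squeeze: 25

```text
time: 16.25
tool_pos: [0.6561, 0.2649, 0.006]
eef_rot: [3.139, -0.003, 1.047]
force: [-0.4, -0.7, 6.3]
finger_gap: 0.0377
```

```bash
python3 - <<'E'
from h import *
delta(.6579,-.1946,.10,-52)
E
```

```text
t 16.25 pos [0.6561 0.2649 0.006 ] yaw 60.0 q6 0.91
d mm [-396.8  231.5  -94.5] rv [ -0.   -0.3 112. ] rows>= 14
```

Emit:
servo_tool:
  rows:
    - {"dx":0,"dy":0,"dz":-0.03,"ax":0,"ay":0,"az":0}
    - {"dx":0,"dy":0,"dz":-0.07,"ax":0,"ay":0,"az":0}
    - {"dx":0,"dy":0,"dz":-0.11,"ax":0,"ay":0,"az":0}
    - {"dx":-0.02,"dy":0.012,"dz":-0.15,"ax":0,"ay":0,"az":8}
    - {"dx":-0.045,"dy":0.026,"dz":-0.17,"ax":0,"ay":0,"az":16}
    - {"dx":-0.075,"dy":0.044,"dz":-0.18,"ax":0,"ay":0,"az":24}
    - {"dx":-0.105,"dy":0.061,"dz":-0.18,"ax":0,"ay":0,"az":32}
    - {"dx":-0.135,"dy":0.079,"dz":-0.18,"ax":0,"ay":0,"az":40}
    - {"dx":-0.165,"dy":0.096,"dz":-0.18,"ax":0,"ay":0,"az":48}
    - {"dx":-0.195,"dy":0.114,"dz":-0.18,"ax":0,"ay":0,"az":56}
    - {"dx":-0.225,"dy":0.131,"dz":-0.18,"ax":0,"ay":0,"az":64}
    - {"dx":-0.255,"dy":0.149,"dz":-0.18,"ax":0,"ay":0,"az":72}
    - {"dx":-0.285,"dy":0.166,"dz":-0.18,"ax":0,"ay":0,"az":80}
    - {"dx":-0.315,"dy":0.184,"dz":-0.17,"ax":0,"ay":0,"az":88}
    - {"dx":-0.345,"dy":0.201,"dz":-0.15,"ax":0,"ay":0,"az":96}
    - {"dx":-0.375,"dy":0.219,"dz":-0.13,"ax":0,"ay":0,"az":104}
    - {"dx":-0.397,"dy":0.2315,"dz":-0.11,"ax":0,"ay":0,"az":112}
    - {"dx":-0.397,"dy":0.2315,"dz":-0.1,"ax":0,"ay":0,"az":112}
    - {"dx":-0.397,"dy":0.2315,"dz":-0.1,"ax":0,"ay":0,"az":112}
    - {"dx":-0.397,"dy":0.2315,"dz":-0.1,"ax":0,"ay":0,"az":112}

```text
time: 18.25
tool_pos: [0.658, -0.1938, 0.1059]
eef_rot: [-3.138, -0.001, -0.905]
force: [-0.7, -0.1, -1.0]
finger_gap: 0.0377
```

```bash
python3 - <<'E'
from h import *
c=cam('wrist');im=ctrl.capture('wrist')[:,:,::-1]; cv2.imwrite('pics/w9.png',im); np.savez('w9.npz',K=c[0],R=c[1],t=c[2])
s=ctrl.state(); p=s['tool_pos']+[0,0,.006]; print(proj(c,p))
delta(.6579,-.1946,.016,-52)
crop(im,220,180,350,330,4,'pics/w9a.png')
E
```

```text
[280.1079932  264.92744144]
t 18.3 pos [ 0.6584 -0.1937  0.1065] yaw -51.8 q6 2.18
d mm [ 0.2  1.3 90.5] rv [-0.2 -0.1  0.2] rows>= 2
```

View pics/w9.png

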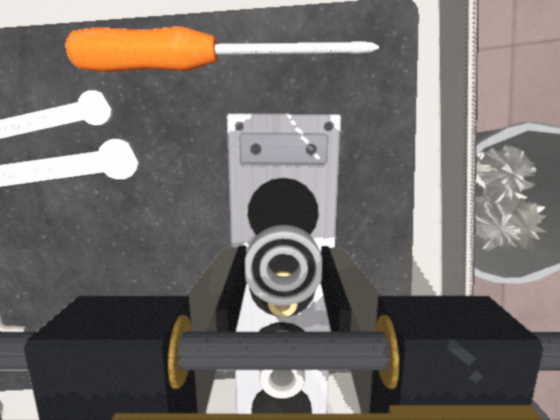

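View pics/w9a.png

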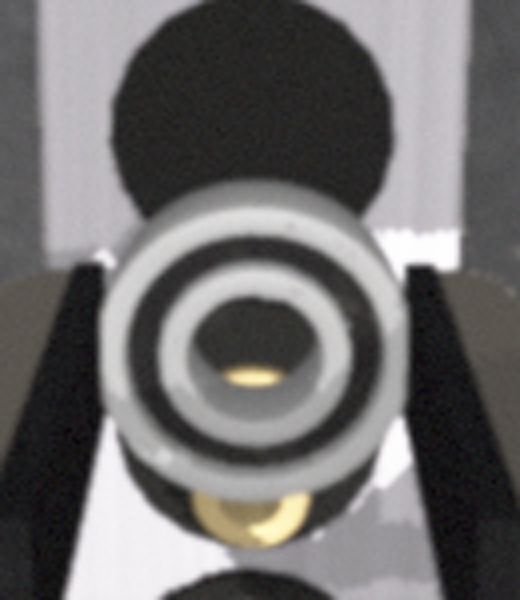

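Emit:
servo_tool:
  rows:
    - {"dx":0.001,"dy":0.0005,"dz":0.04,"ax":0,"ay":0,"az":0}
    - {"dx":0.001,"dy":0.0005,"dz":0.07,"ax":0,"ay":0,"az":0}
    - {"dx":0.001,"dy":0.0005,"dz":0.085,"ax":-0.2,"ay":0,"az":0}
    - {"dx":0.001,"dy":0.0005,"dz":0.09,"ax":-0.2,"ay":0,"az":0}
    - {"dx":0.001,"dy":0.0005,"dz":0.09,"ax":-0.2,"ay":0,"az":0}
    - {"dx":0.001,"dy":0.0005,"dz":0.09,"ax":-0.2,"ay":0,"az":0}

```text
time: 18.9
tool_pos: [0.6604, -0.1947, 0.018]
eef_rot: [-3.139, -0.004, -0.904]
force: [-0.5, 0.2, -0.8]
finger_gap: 0.0377
```

Emit:
servo_tool:
  rows:
    - {"dx":0,"dy":0,"dz":0,"ax":0,"ay":0,"az":0}
    - {"dx":0,"dy":0,"dz":0,"ax":0,"ay":0,"az":0}
    - {"dx":0,"dy":0,"dz":0,"ax":0,"ay":0,"az":0}
    - {"dx":0,"dy":0,"dz":0,"ax":0,"ay":0,"az":0}
    - {"dx":0,"dy":0,"dz":-0.02,"ax":0,"ay":0,"az":0}
    - {"dx":0,"dy":0,"dz":-0.06,"ax":0,"ay":0,"az":0}
    - {"dx":0,"dy":0,"dz":-0.1,"ax":0,"ay":0,"az":0}
    - {"dx":0,"dy":0,"dz":-0.15,"ax":0,"ay":0,"az":0}
    - {"dx":0,"dy":0,"dz":-0.18,"ax":0,"ay":0,"az":0}
    - {"dx":0,"dy":0,"dz":-0.18,"ax":0,"ay":0,"az":0}
    - {"dx":0,"dy":0,"dz":-0.18,"ax":0,"ay":0,"az":0}
  jaw: 0.3

```text
time: 20.0
tool_pos: [0.6597, -0.1944, 0.1986]
eef_rot: [-3.139, -0.005, -0.904]
force: [-0.9, -0.8, -0.6]
finger_gap: 0.0597
```

```bash
python3 - <<'E'
from h import *
c=cam('wrist');im=ctrl.capture('wrist')[:,:,::-1]; cv2.imwrite('pics/w10.png',im); np.savez('w10.npz',K=c[0],R=c[1],t=c[2])
print(proj(c,(.6579,-.1946,.022)))
delta(.5985,.172,.2,30)
E
```

```text
[283.85495902 193.98329338]
t 20.05 pos [ 0.6589 -0.1942  0.1971] yaw -51.8 q6 2.19
d mm [-325.2 -179.    -3.6] rv [  0.1  -0.2 -81.8] rows>= 10
```

View pics/w10.png

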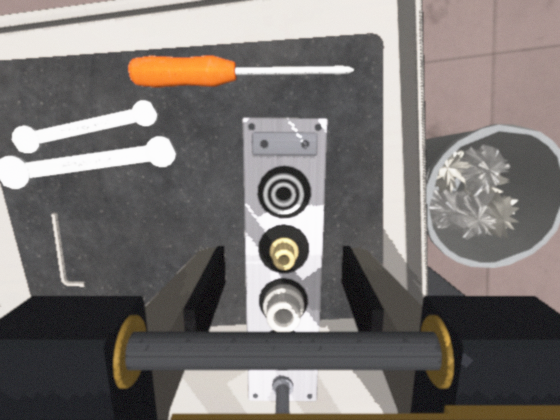

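Emit:
servo_tool:
  rows:
    - {"dx":-0.02,"dy":-0.011,"dz":-0.01,"ax":0,"ay":0,"az":-8}
    - {"dx":-0.045,"dy":-0.025,"dz":-0.01,"ax":0,"ay":0,"az":-16}
    - {"dx":-0.07,"dy":-0.038,"dz":-0.01,"ax":0,"ay":0,"az":-24}
    - {"dx":-0.1,"dy":-0.055,"dz":-0.01,"ax":0,"ay":0,"az":-32}
    - {"dx":-0.13,"dy":-0.071,"dz":-0.01,"ax":0,"ay":0,"az":-40}
    - {"dx":-0.16,"dy":-0.088,"dz":-0.01,"ax":0,"ay":0,"az":-48}
    - {"dx":-0.19,"dy":-0.104,"dz":-0.01,"ax":0,"ay":0,"az":-56}
    - {"dx":-0.22,"dy":-0.121,"dz":-0.01,"ax":0,"ay":0,"az":-64}
    - {"dx":-0.25,"dy":-0.138,"dz":-0.01,"ax":0,"ay":0,"az":-72}
    - {"dx":-0.28,"dy":-0.154,"dz":-0.01,"ax":0,"ay":0,"az":-80}
    - {"dx":-0.305,"dy":-0.168,"dz":-0.01,"ax":0,"ay":0,"az":-88}
    - {"dx":-0.325,"dy":-0.179,"dz":0.01,"ax":0,"ay":0,"az":-96.8}
    - {"dx":-0.325,"dy":-0.179,"dz":0.03,"ax":0,"ay":0,"az":-96.8}
    - {"dx":-0.325,"dy":-0.179,"dz":0.03,"ax":0,"ay":0,"az":-96.8}
    - {"dx":-0.325,"dy":-0.179,"dz":0.03,"ax":0,"ay":0,"az":-96.8}
    - {"dx":-0.325,"dy":-0.179,"dz":0.03,"ax":0,"ay":0,"az":-96.8}
  jaw: 0.3

```text
time: 21.65
tool_pos: [0.599, 0.1714, 0.1666]
eef_rot: [3.138, -0.001, 0.784]
force: [1.3, 0.1, 0.8]
finger_gap: 0.0597
```

```bash
python3 - <<'E'
from h import *
c=cam('wrist');im=ctrl.capture('wrist')[:,:,::-1]; cv2.imwrite('pics/w11.png',im); np.savez('w11.npz',K=c[0],R=c[1],t=c[2])
print(proj(c,(.598,.172,.067)),proj(c,(.598,.172,.0)))
delta(.598,.172,.018,45)
crop(im,235,150,335,260,5,'pics/w11a.png')
E
```

```text
[283.23333929 212.54213497] [283.00349337 194.98493021]
t 21.7 pos [0.5993 0.1714 0.167 ] yaw 44.9 q6 1.07
d mm [ -0.7  -1.9 149. ] rv [ 0.2 -0.1 -0.1] rows>= 3
```

View pics/w11.png

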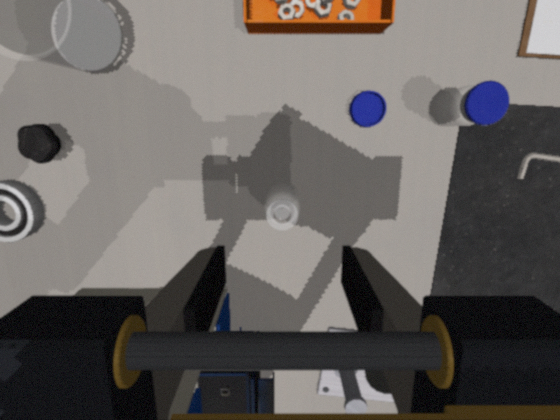

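View pics/w11a.png

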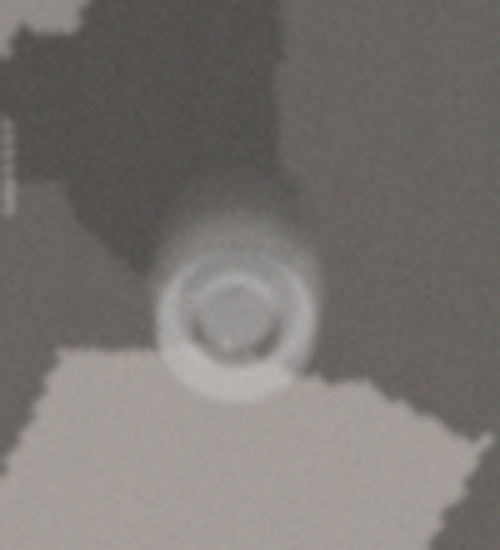

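Emit:
servo_tool:
  rows:
    - {"dx":-0.001,"dy":-0.002,"dz":0.03,"ax":0.2,"ay":-0.1,"az":0}
    - {"dx":-0.001,"dy":-0.002,"dz":0.06,"ax":0.2,"ay":-0.1,"az":0}
    - {"dx":-0.001,"dy":-0.002,"dz":0.09,"ax":0.2,"ay":-0.1,"az":0}
    - {"dx":-0.001,"dy":-0.002,"dz":0.115,"ax":0.2,"ay":-0.1,"az":0}
    - {"dx":-0.001,"dy":-0.002,"dz":0.135,"ax":0.2,"ay":-0.1,"az":0}
    - {"dx":-0.001,"dy":-0.002,"dz":0.148,"ax":0.2,"ay":-0.1,"az":0}
    - {"dx":-0.001,"dy":-0.002,"dz":0.149,"ax":0.2,"ay":-0.1,"az":0}
    - {"dx":-0.001,"dy":-0.002,"dz":0.149,"ax":0.2,"ay":-0.1,"az":0}

```text
time: 22.5
tool_pos: [0.5983, 0.1718, 0.0186]
eef_rot: [3.141, -0.001, 0.784]
force: [0.1, -0.4, 0.8]
finger_gap: 0.0595
```

```bash
python3 - <<'E'
from h import *
im=ctrl.capture('wrist')[:,:,::-1]; cv2.imwrite('pics/w12.png',im)
delta(.598,.172,.018,45)
E
```

```text
t 22.55 pos [0.5986 0.172  0.0191] yaw 44.9 q6 1.06
d mm [-0.4 -0.4  1.1] rv [ 0.1 -0.1 -0.1] rows>= 1
```

View pics/w12.png

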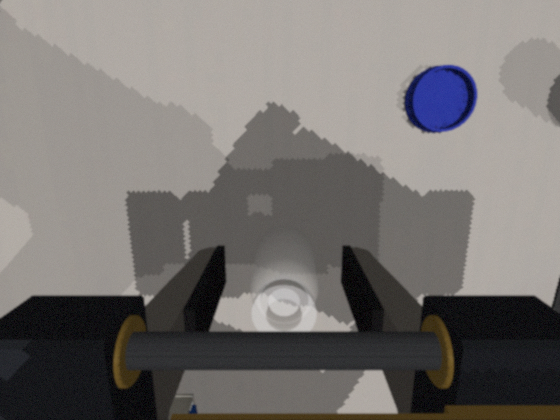

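The vial stands centred between the fingers at (284,300). I'll close gently.

Emit:
servo_tool:
  rows:
    - {"dx":0,"dy":0,"dz":0,"ax":0,"ay":0,"az":0}
    - {"dx":0,"dy":0,"dz":0,"ax":0,"ay":0,"az":0}
    - {"dx":0,"dy":0,"dz":0,"ax":0,"ay":0,"az":0}
    - {"dx":0,"dy":0,"dz":0,"ax":0,"ay":0,"az":0}
    - {"dx":0,"dy":0,"dz":0,"ax":0,"ay":0,"az":0}
    - {"dx":0,"dy":0,"dz":0,"ax":0,"ay":0,"az":0}
  jaw: -1
  squeeze: 12

```text
time: 23.15
tool_pos: [0.5988, 0.172, 0.0194]
eef_rot: [3.14, -0.002, 0.784]
force: [-0.1, -0.6, 3.8]
finger_gap: 0.0295
```

Emit:
servo_tool:
  rows:
    - {"dx":0,"dy":0,"dz":-0.01,"ax":0,"ay":0,"az":0}
    - {"dx":0,"dy":0,"dz":-0.03,"ax":0,"ay":0,"az":0}
    - {"dx":0,"dy":0,"dz":-0.06,"ax":0,"ay":0,"az":0}
    - {"dx":0,"dy":0,"dz":-0.09,"ax":0,"ay":0,"az":0}
    - {"dx":0,"dy":0,"dz":-0.12,"ax":0,"ay":0,"az":0}
    - {"dx":0,"dy":0,"dz":-0.15,"ax":0,"ay":0,"az":0}
    - {"dx":0,"dy":0,"dz":-0.18,"ax":0,"ay":0,"az":0}
    - {"dx":0,"dy":0,"dz":-0.19,"ax":0,"ay":0,"az":0}
    - {"dx":0,"dy":0,"dz":-0.19,"ax":0,"ay":0,"az":0}

```text
time: 24.05
tool_pos: [0.5992, 0.1722, 0.211]
eef_rot: [3.139, -0.004, 0.784]
force: [-0.4, -0.6, -0.4]
finger_gap: 0.029
```

```bash
python3 - <<'E'
from h import *
im=ctrl.capture('wrist')[:,:,::-1]; cv2.imwrite('pics/w13.png',im)
im=ctrl.capture('scene')[:,:,::-1]; crop(im,180,60,400,280,2.7,'pics/s13.png')
delta(.5437,-.0478,.14,-52)
E
```

```text
t 24.15 pos [0.5977 0.1718 0.2082] yaw 44.9 q6 1.06
d mm [-193.3  117.3   68.2] rv [ 0.  -0.1 96.9] rows>= 12
```

View pics/w13.png

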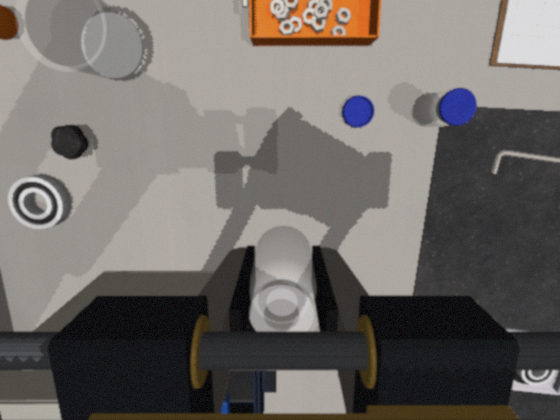

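View pics/s13.png

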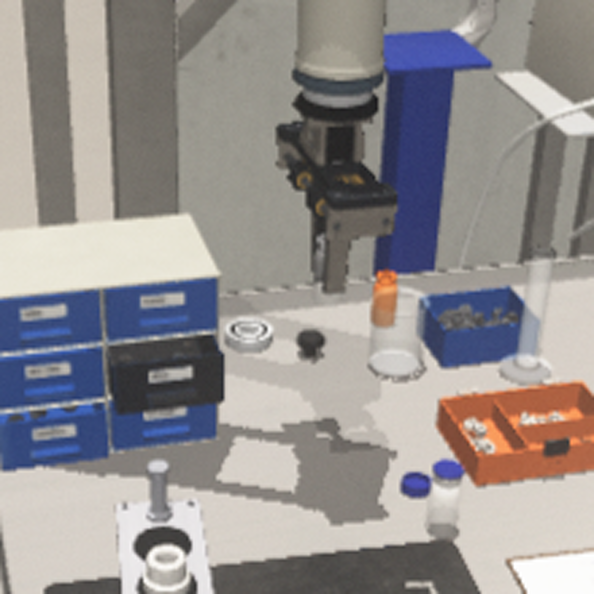

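Emit:
servo_tool:
  rows:
    - {"dx":-0.01,"dy":0.006,"dz":0,"ax":0,"ay":0,"az":6}
    - {"dx":-0.022,"dy":0.013,"dz":0,"ax":0,"ay":0,"az":12}
    - {"dx":-0.034,"dy":0.021,"dz":0,"ax":0,"ay":0,"az":18}
    - {"dx":-0.046,"dy":0.028,"dz":0,"ax":0,"ay":0,"az":24}
    - {"dx":-0.058,"dy":0.035,"dz":0,"ax":0,"ay":0,"az":30}
    - {"dx":-0.07,"dy":0.042,"dz":0,"ax":0,"ay":0,"az":36}
    - {"dx":-0.082,"dy":0.05,"dz":0,"ax":0,"ay":0,"az":42}
    - {"dx":-0.094,"dy":0.057,"dz":0,"ax":0,"ay":0,"az":48}
    - {"dx":-0.106,"dy":0.064,"dz":0,"ax":0,"ay":0,"az":54}
    - {"dx":-0.118,"dy":0.072,"dz":0,"ax":0,"ay":0,"az":60}
    - {"dx":-0.13,"dy":0.079,"dz":0,"ax":0,"ay":0,"az":66}
    - {"dx":-0.142,"dy":0.086,"dz":0,"ax":0,"ay":0,"az":72}
    - {"dx":-0.154,"dy":0.093,"dz":0,"ax":0,"ay":0,"az":78}
    - {"dx":-0.166,"dy":0.101,"dz":0,"ax":0,"ay":0,"az":84}
    - {"dx":-0.178,"dy":0.108,"dz":0,"ax":0,"ay":0,"az":90}
    - {"dx":-0.188,"dy":0.114,"dz":0,"ax":0,"ay":0,"az":95}
    - {"dx":-0.193,"dy":0.117,"dz":0.02,"ax":0,"ay":0,"az":97}
    - {"dx":-0.193,"dy":0.117,"dz":0.04,"ax":0,"ay":0,"az":97}
    - {"dx":-0.193,"dy":0.117,"dz":0.05,"ax":0,"ay":0,"az":97}
    - {"dx":-0.193,"dy":0.117,"dz":0.05,"ax":0,"ay":0,"az":97}

```text
time: 26.15
tool_pos: [0.5419, -0.0472, 0.1556]
eef_rot: [3.139, 0.003, -0.909]
force: [0.6, 0.6, 0.5]
finger_gap: 0.0293
```

```bash
python3 - <<'E'
from h import *
c=cam('wrist');im=ctrl.capture('wrist')[:,:,::-1]; cv2.imwrite('pics/w14.png',im)
s=ctrl.state();print(proj(c,s['tool_pos']+[0,0,.048]))
im=ctrl.capture('scene')[:,:,::-1]; crop(im,180,100,330,260,4,'pics/s14.png')
delta(.5437,-.0478,.0302,-52)
E
```

```text
[278.88600479 308.8309406 ]
t 26.25 pos [ 0.5435 -0.0472  0.1578] yaw -52.1 q6 2.39
d mm [  0.6   0.2 127.6] rv [ 0.   0.  -0.1] rows>= 3
```

View pics/w14.png

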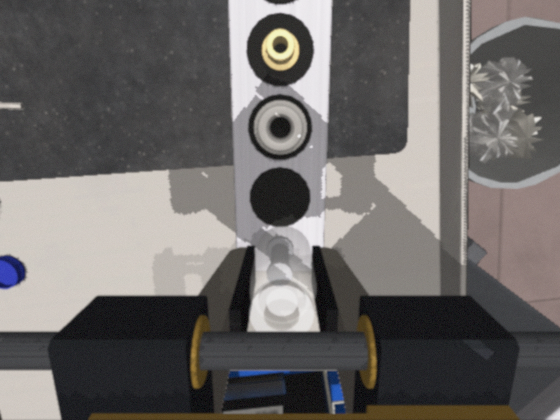

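View pics/s14.png

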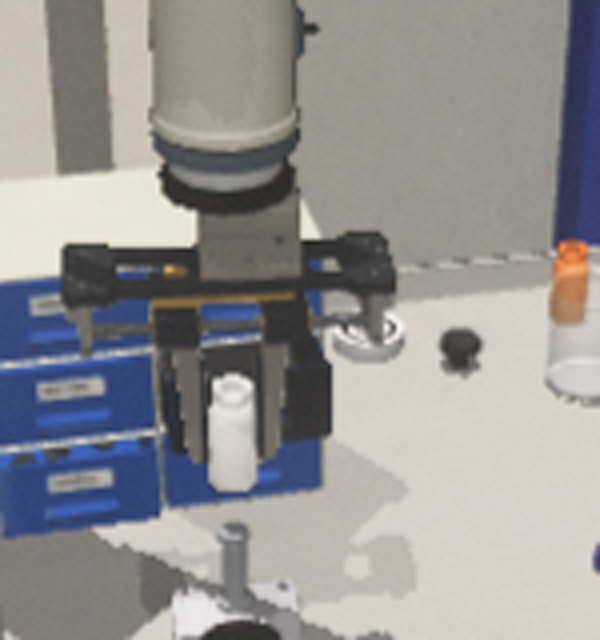

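Emit:
servo_tool:
  rows:
    - {"dx":0.0005,"dy":0,"dz":0.03,"ax":0,"ay":0,"az":0}
    - {"dx":0.0005,"dy":0,"dz":0.06,"ax":0,"ay":0,"az":0}
    - {"dx":0.0005,"dy":0,"dz":0.085,"ax":0,"ay":0,"az":0}
    - {"dx":0.0005,"dy":0,"dz":0.105,"ax":0,"ay":0,"az":0}
    - {"dx":0.0005,"dy":0,"dz":0.118,"ax":0,"ay":0,"az":0}
    - {"dx":0.0005,"dy":0,"dz":0.125,"ax":0,"ay":0,"az":0}
    - {"dx":0.0005,"dy":0,"dz":0.1275,"ax":0,"ay":0,"az":0}
    - {"dx":0.0005,"dy":0,"dz":0.1275,"ax":0,"ay":0,"az":0}
    - {"dx":0.0005,"dy":0,"dz":0.1275,"ax":0,"ay":0,"az":0}

```text
time: 27.15
tool_pos: [0.5445, -0.0476, 0.0312]
eef_rot: [-3.141, -0.001, -0.909]
force: [0.3, 0.2, -0.2]
finger_gap: 0.0287
```

```bash
python3 - <<'E'
from h import *
print(ctrl.state()['force'])
im=ctrl.capture('scene')[:,:,::-1]; crop(im,200,180,300,300,5,'pics/s15.png')
delta(.5437,-.0478,.0295,-52)
E
```

```text
[ 0.27435029  0.18074793 -0.24149052]
t 27.2 pos [ 0.5445 -0.0476  0.0312] yaw -52.1 q6 2.39
d mm [-0.3  0.7  1.7] rv [-0.  -0.  -0.1] rows>= 1
```

View pics/s15.png

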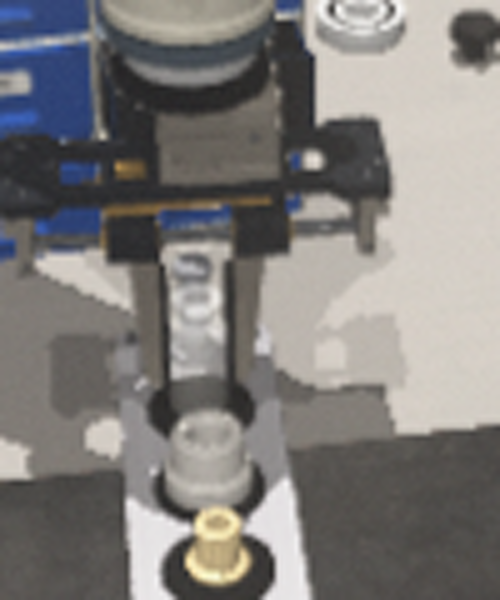

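Emit:
servo_tool:
  rows:
    - {"dx":0,"dy":0.0005,"dz":0.001,"ax":0,"ay":0,"az":0}
    - {"dx":0,"dy":0.0005,"dz":0.002,"ax":0,"ay":0,"az":0}
    - {"dx":0,"dy":0.0005,"dz":0.002,"ax":0,"ay":0,"az":0}
    - {"dx":0,"dy":0.0005,"dz":0.002,"ax":0,"ay":0,"az":0}

```text
time: 27.6
tool_pos: [0.5443, -0.048, 0.0294]
eef_rot: [-3.14, -0.001, -0.909]
force: [0.4, 0.1, 1.9]
finger_gap: 0.029
```

Contact felt (about 2 N). Releasing.

Emit:
servo_tool:
  rows:
    - {"dx":0,"dy":0,"dz":0,"ax":0,"ay":0,"az":0}
    - {"dx":0,"dy":0,"dz":0,"ax":0,"ay":0,"az":0}
    - {"dx":0,"dy":0,"dz":0,"ax":0,"ay":0,"az":0}
    - {"dx":0,"dy":0,"dz":0,"ax":0,"ay":0,"az":0}
    - {"dx":0,"dy":0,"dz":0,"ax":0,"ay":0,"az":0}
    - {"dx":0,"dy":0,"dz":-0.015,"ax":0,"ay":0,"az":0}
    - {"dx":0,"dy":0,"dz":-0.035,"ax":0,"ay":0,"az":0}
    - {"dx":0,"dy":0,"dz":-0.065,"ax":0,"ay":0,"az":0}
    - {"dx":0,"dy":0,"dz":-0.1,"ax":0,"ay":0,"az":0}
    - {"dx":0,"dy":0,"dz":-0.14,"ax":0,"ay":0,"az":0}
    - {"dx":0,"dy":0,"dz":-0.18,"ax":0,"ay":0,"az":0}
    - {"dx":0,"dy":0,"dz":-0.2,"ax":0,"ay":0,"az":0}
    - {"dx":0,"dy":0,"dz":-0.2,"ax":0,"ay":0,"az":0}
    - {"dx":0,"dy":0,"dz":-0.2,"ax":0,"ay":0,"az":0}
  jaw: 0.2

```text
time: 29.0
tool_pos: [0.5437, -0.0479, 0.2291]
eef_rot: [-3.14, -0.001, -0.909]
force: [0.0, -0.1, -0.7]
finger_gap: 0.0547
```

```bash
python3 - <<'E'
from h import *
c=cam('wrist');im=ctrl.capture('wrist')[:,:,::-1]; cv2.imwrite('pics/w16.png',im); np.savez('w16.npz',K=c[0],R=c[1],t=c[2])
im2=ctrl.capture('scene')[:,:,::-1]; crop(im2,200,180,300,340,4,'pics/s16.png')
for n,p in dict(vial=(.5437,-.0478,.077),die=(.5818,-.0967,.044),bush=(.6198,-.1457,.037),bear=(.6579,-.1946,.022)).items(): print(n,proj(c,p).round(1))
s=ctrl.state();print(s['time'],s['tool_pos'],s['finger_gap'])
E
```

```text
vial [281.9 197.7]
die [281.9 128.3]
bush [282.   61.1]
bear [281.9  -6.9]
29.1 [ 0.5430131  -0.04786578  0.22781795] 0.05537278901499253
```

View pics/w16.png

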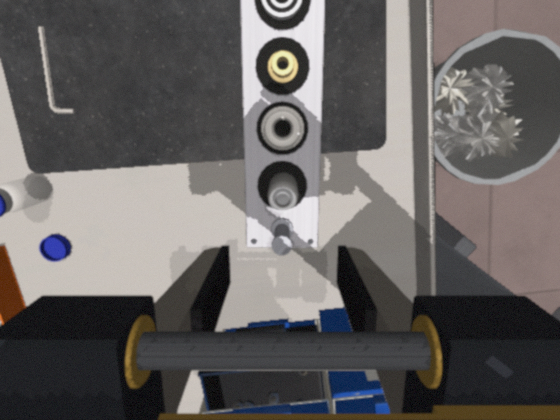

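View pics/s16.png

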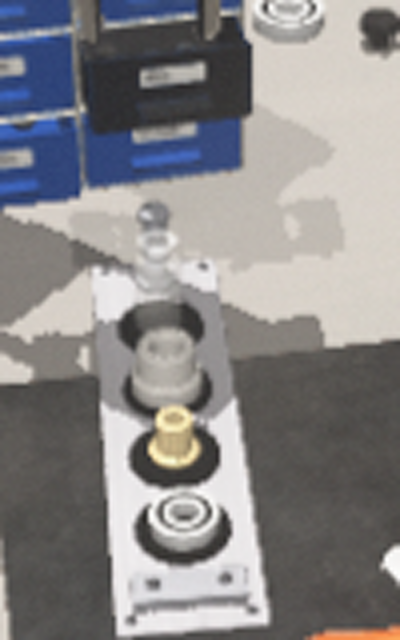

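Every part stands within a few pixels of its target: vial (283,197) against the predicted (282,198), die (282,128) against (282,128), bush (283,65) against (282,61), or about 4 mm. The arm is clear, so I'm handing in.

```bash
python3 -c "
from workcell import ctrl
print(ctrl.close_job())"
```

```text
the job is handed in; nothing more can be done
None
```

I placed all four parts on the board in order of height and handed the job in at about 29 s of the 96 s allowed. From the flat stop to the tall post they stand as bearing, guide bush, crimp die and open vial. The interface reports no verdict, so these are my own checks.

- **Position:** in the wrist pictures after each release, the vial, die and bearing were within about 1–2 mm of their pad centres. The bush looked up to about 4 mm off in the last picture, against the 12 mm allowed. That picture cut off the bearing, so its check dates from just after it was released.
- **Upright:** all four looked upright in the last scene picture. I judged tilt by eye and did not measure it. I kept the vial upright throughout and felt about 2 N of contact before letting it go.
- **Height:** I did not measure the resting heights separately. I let go of the bush, die and bearing about 1–2 mm above their pads.
- **Odd reading:** the finger opening read about 2–3 mm less than the nominal diameter on the die (41.2 mm against 44 mm) and on the bearing (37.7 mm against 40 mm). I did not find out why, but both grips held and neither part visibly slipped.
- **Robot clear:** the gripper was open and about 0.15 m above the tallest part when I handed in.

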